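Draw the spring mandrel from its storage bush and stand it up

ROBOT

A 6-joint arm with a two-finger parallel gripper is mounted at the origin on a cart in front of the work surface, level with it; the furniture and walls round the work are solid. World frame = base frame: x ahead of the robot, y to its left, z up, the work surface at z = 0. Lengths are in m, angles in degrees, forces in N, time in s.
With the tool pointing down it reaches from about 0.25 to 0.85 m from the base axis. Payload 12.5 kg.
Tool frame: the origin (TCP) lies at the very end of the fingers, on their centre line; the grasp point (between the pads) lies 19 mm behind it; z points along the fingers, x is the direction in which the jaws open and shut, and the axes are right-handed (so a half turn about z gives the same grasp; the last joint's range is limited). The gripper opens to 93 mm and grips with 3 to 60 N. Pads are 15 mm wide; open, the fingers measure 128 mm over their backs; the gripper's body (75 mm by 188 mm) begins 65 mm behind the grasp point.
Start: joints at [66.658, 20.094, 94.641, -0, 65.266, -4.847], TCP at [0.174, 0.522, 0.219] pointing down, gripper open.
Joint ranges: [-157.81, 157.81], [-45, 120.19], [0.68, 151.7], [-89.99, 269.99], [4.06, 180], [-164.3, 164.3]. Speed limits (degrees/s): [127.2, 127.2, 159.86, 180, 180, 180].

INTERFACE

Orientations are given as a 3x3 rotation matrix whose columns are the frame's x, y, z axes.
In Python, from cell import r gives the robot as it stands. The module is installed in compiled form; this text tells all that it offers.
- The arm moves only by the shell command python3 -m creep 'ROWS' [FORCE]. ROWS is JSON, a list of rows, each a list of 3 entries, a list of its own where there are three numbers: the turn, a rotation vector about the tool's x, y, z in degrees, then the shift along the tool's x, y, z in m, then the opening in per cent of the stroke, from 0 (shut) to 100 (fully open). In form: [[[ax, ay, az], [tx, ty, tz], hand], ...]. A call has 1 to 12 rows; each row shifts and turns the commanded pose from where the row before left it, along the tool's axes as they then stand; what a row does not reach is not made up. A row lasts 1/10 s, in which the tool goes at most 50 mm and 8.59 degrees, less where a joint would pass 70% of its speed; a pose out of reach is approached as far as the arm can. A call is refused whole if a number of a shift passes 0.05 or a number of a turn 8.59, either way. A call with a gripper value outside its range is refused whole. The fingers move at their own pace and stop on an object; FORCE is the grip in N (left out, the last holds). Time passes only in rows, so rows that do not move let the fingers close. It gives the time, the measured TCP pose, the force and the opening at its end, in the units of the state.
- r.sense(): the state, without advancing time (a new reading comes with each control period).
- r.read_camera(name): name is "side" or "top"; returns the picture (384x512x3 uint8, blue, green, red); there is no depth.
- r.get_calibration(name): a dict with "intrinsics" (3x3 intrinsics, pixels), "dist_coeffs" ([k1, k2, p1, p2, k3] as OpenCV has them; the pictures are not rectified), "xyz" and "rotation" of the camera in the world. Camera axes: x right, y down, z forward; pixel columns grow to the right and rows downward; lengths in m; the calibration is good to about 2 mm. A picture is of the moment at which its call begins. get_calibration takes no time and is no camera call.
- r.sign_off(): hands the job in, once; it reports no verdict.
Trained networks look in the newest picture that a camera, given by its name, has taken for a name from the list of things; names that differ only in an ending like _2 or _b are one class to them, and where a whole thing is asked for, a point or a joint stands for the part that bears it (a point fixed in the world has none). Each returns a list of dicts, best first, with "score" (0 to 1); they miss things now and then, are a little off and sometimes report something else, mostly with a low value. They report only what shows in the picture. A call takes as long as a camera call.
- r.silhouettes(camera, thing): "pixels" (384x512 bool, what is visible of it) and "point" ([row, column] in pixels, amid what is visible of it).
- r.landmark_of(camera, thing): "point" ([row, column] in pixels: a listed point, or the origin of a listed thing).
The state is a dict: "t": time; "qpos": joint angles; "joint_velocities": joint speeds; "effort": joint torques, N m; "tcp_pos": TCP position; "tcp_rot": TCP orientation; "force": force on the tool from outside, world axes, zero at the start; "moment": the same for the moment, N m; "width": finger opening in m.
Only numpy, scipy, OpenCV 4.12 (cv2) and the standard library are available. Lean on these libraries where they do the work, as an engineer would, in place of code of your own. Each camera call takes 0.05 s, during which the arm holds its last target.

TASK

Take the spring guide mandrel out of its storage block, ready for the next spring: draw it straight out of the bush without forcing it, then raise its free end so that it tips over the rim of its round foot until it stands upright on its foot on the bench, and let go. It is heavy for its size, so keep the foot on the bench all the way, set it down gently instead of letting it clap down, and do not disturb the other things.

Things in the scene. Friction and masses are not known exactly. Their poses are not given: they have to be found in the camera images.
- mandrel_foot (a point): centre of the flat underside of the mandrel's foot; z axis along the shank from the foot to the free end. At the start the mandrel lies level, its axis 25 mm above the bench, the rim of the foot resting on the bench; 26 to 38 mm of the shank sit in the bush and 82 to 94 mm of bare shank lie between foot and block
- mandrel_mid (a point): point on the mandrel's axis half-way along it, 67 mm from the underside of the foot; same axes
- mandrel_tip (a point): centre of the free end of the mandrel's shank, 134 mm from the underside of the foot; same axes. In the bush at the start
- bush_mouth (a point): centre of the mouth of the mandrel's bush, on the face of the block from which the mandrel sticks out, 21.6 mm to the -x side of the block's middle; axes as holder: the mandrel is drawn out along -x. The bore is level, 25 mm above the bench, 17.5 mm in diameter (1.5 mm play on the shank) and about 43 mm long
- small_mandrel_mid (a point): bystander: a smaller mandrel (foot 40 mm, shank 12 mm, 106 mm tall) that stands upright with a wire spring on it; this point is on its axis half-way up, z axis up
- spring_a_mid (a point): bystander: a compression spring standing on the bench, 22 mm in diameter, 46 mm tall; this point is its centre
- weight_mid (a point): bystander: a small brass-coloured bottle-shaped weight standing near the front of the bench, 34 mm in diameter, 42 mm tall; this point is its centre
- mandrel: the mandrel: one turned steel piece of 0.3 to 0.5 kg, 134 mm long: round foot 50 mm in diameter and 14 mm thick, then a plain round shank 16 mm in diameter and 120 mm long. Origin and axes as mandrel_foot; centre of mass on the axis 38 mm from the underside
- holder: the storage block: aluminium, 40 mm along its bores, 104 mm wide, top 46 mm above the bench, on a dark steel base plate 56 x 160 x 6 mm screwed to the bench. Origin on the bench under its middle; x along the bores, z up. Two bores: the mandrel's, and 48 mm to the +y side of it a thinner empty one

How it is judged:
By the outcome, as a careful person would: the job done as asked, in the order asked, and still so for the second after the job is handed in, with the robot touching nothing.
It also fails if it takes over 51 s, if anything falls off the work surface, if the arm or the gripper's body presses on something with over 40 N, if the wrist force passes 120 N, or if a joint passes its speed limit or range.

## Working session

There is one attempt and no reset: what is moved stays moved. The work goes in short steps, Python scripts to look and compute and a shell command to move; the robot and the scene stay as the last step left them, time stands still between calls to the robot, and variables do not carry over. Pictures are saved under pics/ and viewed, and the job is handed in when it is done.

```bash
mkdir -p pics; ls; cat > h.py <<'E'
import numpy as np,cv2
from cell import r
def cal(n):
    c=r.get_calibration(n); return np.array(c["intrinsics"],float),np.array(c["dist_coeffs"],float),np.array(c["xyz"],float),np.array(c["rotation"],float)
def ray(n,p):
    K,d,t,R=cal(n); u=cv2.undistortPoints(np.array([[[p[1],p[0]]]],float),K,d)[0,0]
    v=R@np.array([u[0],u[1],1]); return t,v/np.linalg.norm(v)
def onz(n,p,z):
    t,v=ray(n,p); return t+v*(z-t[2])/v[2]
def tri(ps):
    A=np.zeros((3,3));b=np.zeros(3)
    for n,p in ps:
        t,v=ray(n,p);M=np.eye(3)-np.outer(v,v);A+=M;b+=M@t
    return np.linalg.solve(A,b)
def proj(n,X):
    K,d,t,R=cal(n); rv,_=cv2.Rodrigues(R.T); return cv2.projectPoints(np.array(X,float).reshape(-1,1,3),rv,-R.T@t,K,d)[0][:,0,::-1]
def pic(n,f):
    im=r.read_camera(n); cv2.imwrite("pics/"+f,im); return im
E
python3 - <<'E'
from h import *
np.set_printoptions(precision=4,suppress=True)
print(r.sense())
for n in("side","top"):
    pic(n,n+"0.png");print(n,cal(n)[2],cal(n)[3])
    for t in("mandrel_foot","mandrel_mid","bush_mouth","small_mandrel_mid","spring_a_mid","weight_mid","holder"):
        print(t,[(np.round(d["point"],1),round(d["score"],2)) for d in r.landmark_of(n,t)[:2]])
E
```

```text
pics
{'t': 0.0, 'qpos': array([66.6574, 20.1238, 94.6776, -0.0014, 65.266 , -4.8476]), 'joint_velocities': array([-0.0255,  0.056 , -0.0702, -0.08  ,  0.0068, -0.042 ]), 'effort': array([ -0.0008, -49.7332, -28.5254,   0.0699,   0.0258,  -0.0001]), 'tcp_pos': array([0.1743, 0.5213, 0.2181]), 'tcp_rot': array([[ 0.3172,  0.9484, -0.0004],
       [ 0.9484, -0.3172, -0.0011],
       [-0.0012, -0.0001, -1.    ]]), 'force': array([ 0.8327, -0.9727,  0.0391]), 'moment': array([ 0.058 , -0.0066,  0.0305]), 'width': 0.09281607106844852}
side [0.375  0.8096 0.6516] [[-0.9801 -0.08    0.1815]
 [-0.1971  0.4937 -0.847 ]
 [-0.0218 -0.8659 -0.4997]]
mandrel_foot [(array([178.7, 292.9]), 0.74)]
mandrel_mid [(array([232.8, 293.5]), 0.61), (array([167.8, 286.6]), 0.6)]
bush_mouth [(array([166.1, 289.3]), 0.82)]
small_mandrel_mid []
spring_a_mid [(array([231.2, 297.1]), 0.49)]
weight_mid [(array([269.1, 290. ]), 0.8)]
holder [(array([168.8, 274.7]), 0.59)]
top [ 0.414  -0.2212  0.9198] [[-0.0209 -0.9798  0.1987]
 [-0.9997  0.0237  0.0117]
 [-0.0161 -0.1983 -0.98  ]]
mandrel_foot [(array([237.9, 313.6]), 0.95)]
mandrel_mid [(array([226. , 339.7]), 0.8)]
bush_mouth [(array([221.3, 353.9]), 0.57)]
small_mandrel_mid [(array([157.4, 286.9]), 0.59), (array([207.6, 351.6]), 0.33)]
spring_a_mid [(array([256.9, 199.2]), 0.57)]
weight_mid [(array([256.8, 196.9]), 0.6), (array([257. , 138.1]), 0.46)]
holder [(array([209.2, 351.3]), 0.72)]
```

```bash
python3 - <<'E'
import cv2
for n in("side","top"):
    im=cv2.imread(f"pics/{n}0.png")
    cv2.imwrite(f"pics/{n}0c.png",cv2.resize(im[110:310,150:400] if n=="side" else im[100:300,110:430],None,fx=2.5,fy=2.5,interpolation=cv2.INTER_CUBIC))
E
```

```text
(no output)
```

View pics/side0.png

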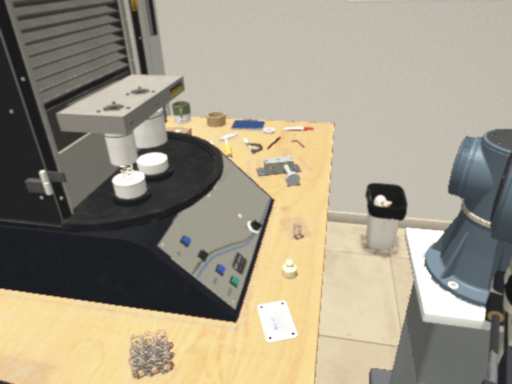

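View pics/top0.png

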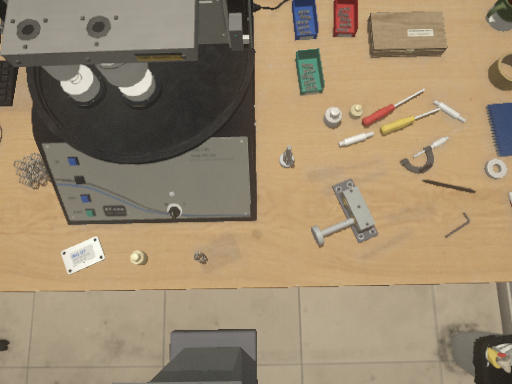

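View pics/top0c.png

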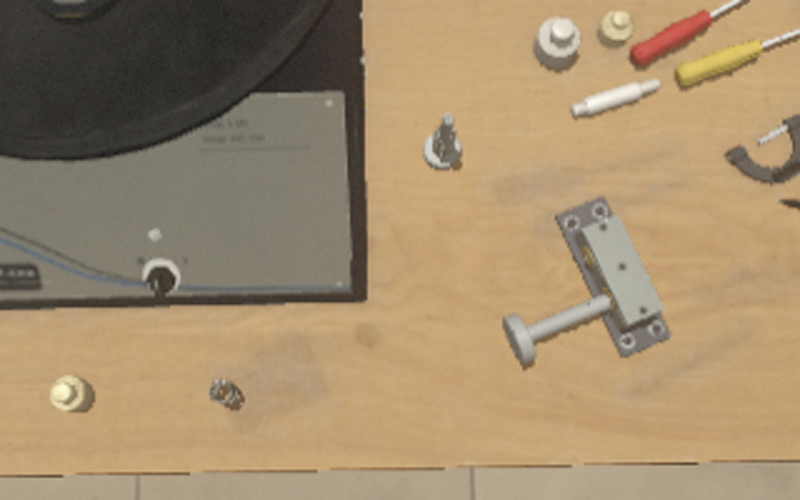

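View pics/side0c.png

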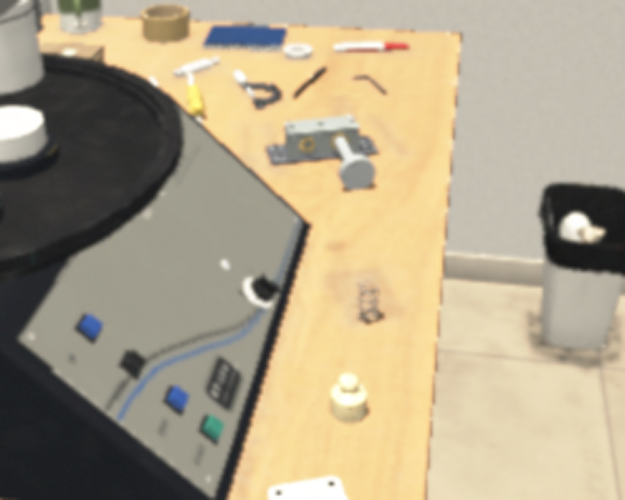

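```bash
python3 - <<'E'
from h import *
np.set_printoptions(precision=4,suppress=True)
f=tri([("top",(237.9,313.6)),("side",(178.7,292.9))]);b=tri([("top",(221.3,353.9)),("side",(166.1,289.3))])
print("tri",f,b)
f=onz("top",(237.9,313.6),.025);b=onz("top",(221.3,353.9),.025);h=onz("top",(209.2,351.3),0)
print("z25",f,b,h,np.degrees(np.arctan2(*(b-f)[1::-1])),np.linalg.norm(b-f))
m=onz("top",(226,339.7),.025);print(m)
print(onz("side",(178.7,292.9),.025),onz("side",(166.1,289.3),.025))
for n,p,z in(("small",(157.4,286.9),.053),("spring",(256.9,199.2),.023),("weight",(257,138.1),.021)):print(n,onz("top",p,z))
big=cv2.resize(cv2.imread("pics/top0.png")[170:255,300:390],None,fx=8,fy=7,interpolation=cv2.INTER_CUBIC);cv2.imwrite("pics/z1.png",big[:595])
sil=r.silhouettes("top","mandrel");print([(s["score"],s["pixels"].sum(),s["point"]) for s in sil])
P=sil[0]["pixels"]
np.save("mm.npy",P)
sil=r.silhouettes("side","mandrel");print([(s["score"],s["pixels"].sum(),s["point"]) for s in sil])
if sil:np.save("ms.npy",sil[0]["pixels"])
s=r.silhouettes("top","holder");print([(x["score"],x["pixels"].sum(),x["point"]) for x in s]);np.save("hh.npy",s[0]["pixels"])
E
```

```text
tri [ 0.4917 -0.3436  0.0287] [ 0.5238 -0.4466  0.0241]
z25 [ 0.4891 -0.3442  0.025 ] [ 0.5278 -0.4462  0.025 ] [ 0.5624 -0.4481  0.    ] -69.19829895500382 0.10911359093977488
[ 0.517  -0.4103  0.025 ]
[ 0.4954 -0.3506  0.025 ] [ 0.5194 -0.4442  0.025 ]
small [ 0.6886 -0.2841  0.053 ]
spring [ 0.449 -0.062  0.023]
weight [0.4518 0.0901 0.021 ]
[(0.57, np.int64(418), [227.7, 325.4])]
[(0.79, np.int64(216), [177.7, 291.3])]
[(0.56, np.int64(1439), [206.7, 354.4])]
```

View pics/z1.png

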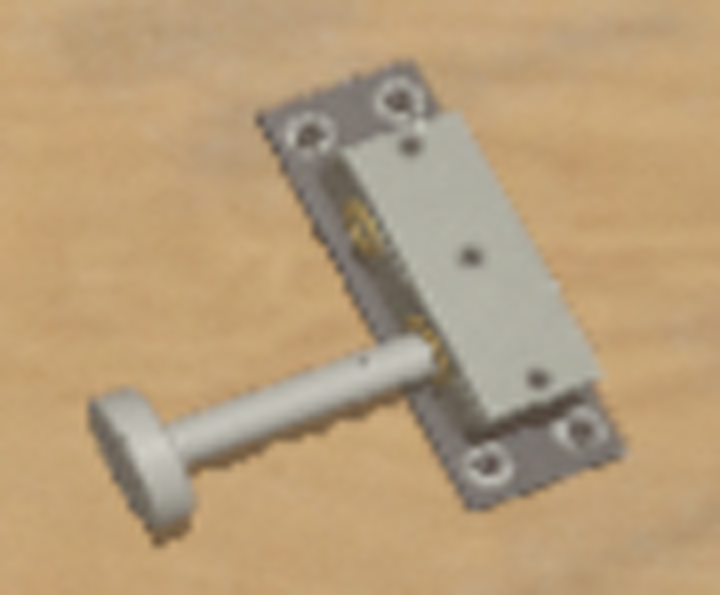

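```bash
python3 - <<'E'
from h import *
from scipy.optimize import least_squares
np.set_printoptions(precision=4,suppress=True)
Z=lambda x,y:((y+.5)/7+170-.5,(x+.5)/8+300-.5)
obs=[Z(262,115),Z(412,62),Z(475,508),Z(625,452),Z(340,150),Z(460,112),Z(602,378),Z(487,428)]
mod=[(-28,80,6),(28,80,6),(-28,-80,6),(28,-80,6),(-20,52,46),(20,52,46),(20,-52,46),(-20,-52,46)]
mod=np.array(mod)/1000.
def T(p,M):
    c,s=np.cos(p[2]),np.sin(p[2]);return M@np.array([[c,s,0],[-s,c,0],[0,0,1]])+[p[0],p[1],0]
s=least_squares(lambda p:(proj("top",T(p,mod))-obs).ravel(),[.56,-.448,-1.2])
print(s.x,np.degrees(s.x[2]),s.fun.reshape(-1,2))
p=s.x;print("mouth if y=-24",T(p,np.array([[-.0216,-.024,.025]])))
# mandrel axis from shank edges: mid points in zoom
for q in [(185,447),(300,402),(400,362)]:
    w=onz("top",Z(*q),.025); d=w-[p[0],p[1],0];c,s_=np.cos(p[2]),np.sin(p[2]);print(w,"holder frame",c*d[0]+s_*d[1],-s_*d[0]+c*d[1])
# fit mandrel from silhouette outlines of foot: project
im=cv2.resize(cv2.imread("pics/top0.png")[170:255,300:390],None,fx=8,fy=7,interpolation=cv2.INTER_CUBIC)
a=np.linspace(0,2*np.pi,60)
for L in(.082,.088,.094):
    yb=-.024
    pts=[]
    for xo in(0,.014):
        c=np.stack([-.0216-L-.014+xo+0*a,yb+.025*np.cos(a),.025+.025*np.sin(a)],1);pts.append(c)
    for P in pts:
        q=proj("top",T(p,P));
        for v in q: cv2.circle(im,(int((v[1]-300+.5)*8),int((v[0]-170+.5)*7)),1,{.082:(0,0,255),.088:(0,255,0),.094:(255,0,0)}[L],-1)
for v in proj("top",T(p,mod)):cv2.circle(im,(int((v[1]-300+.5)*8),int((v[0]-170+.5)*7)),4,(0,0,255),-1)
cv2.imwrite("pics/z2.png",im)
E
```

```text
[ 0.5593 -0.4551 -1.2007] -68.79697422922975 [[-0.1573 -0.7568]
 [-0.6554  0.1136]
 [ 1.134  -0.6873]
 [ 0.5527  0.6946]
 [ 0.1392  0.1494]
 [-0.5022 -0.1689]
 [ 0.1209  0.5909]
 [-0.6922  0.0262]]
mouth if y=-24 [[ 0.5292 -0.4436  0.025 ]]
[ 0.4996 -0.3672  0.025 ] holder frame -0.1035702658543064 -0.02393647963965348
[ 0.5146 -0.4036  0.025 ] holder frame -0.06417052470627792 -0.023056141146514806
[ 0.5281 -0.4355  0.025 ] holder frame -0.029561749446835206 -0.02201482534522611
```

View pics/z2.png

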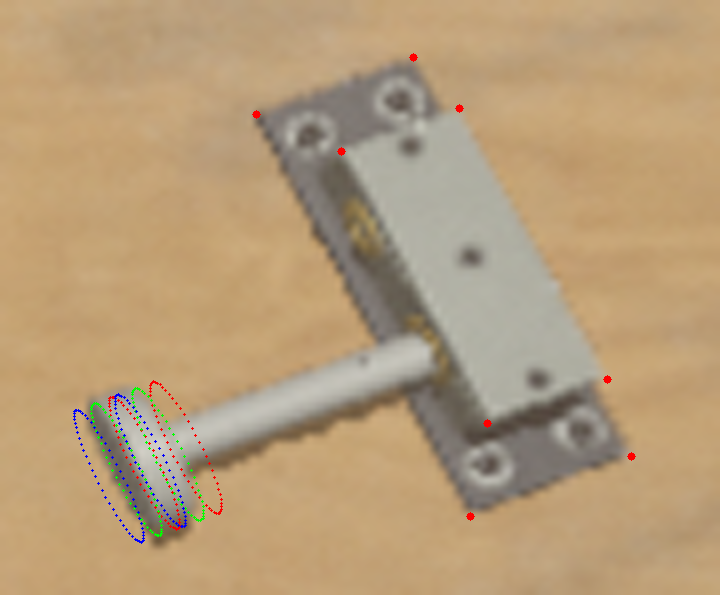

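```bash
cat >> h.py <<'E'
yaw=np.radians(-68.5)
u=np.array([np.cos(yaw),np.sin(yaw),0]);v=np.array([-u[1],u[0],0]);zz=np.array([0,0,1.])
H=np.array([.5593,-.4551,0])
foot=H+u*-.1256+v*-.0235+zz*.025
def leanR(th): # th deg from vertical: + = tool points to -u
    t=np.radians(th); z=-np.cos(t)*zz-np.sin(t)*u; x=v; return np.stack([x,np.cross(z,x),z],1)
from scipy.spatial.transform import Rotation as Ro
def delta(p,R):
    s=r.sense();R0=s["tcp_rot"]
    return np.degrees(Ro.from_matrix(R0.T@R).as_rotvec()), R0.T@(p-s["tcp_pos"])
E
python3 - <<'E'
from h import *
np.set_printoptions(precision=4,suppress=True)
print(foot,leanR(30))
g=foot+u*.068
p=g+leanR(30)[:,2]*.019
print(p, delta(p+zz*.1,leanR(30)),delta(p+zz*.1,leanR(0)))
print(onz("top",(220,257),.03),onz("top",(135,257),.1))
E
```

```text
[ 0.4914 -0.3469  0.025 ] [[ 0.9304  0.3174 -0.1833]
 [ 0.3665 -0.8058  0.4652]
 [ 0.     -0.5    -0.866 ]]
[ 0.5128 -0.4013  0.0085] (array([28.0549, 13.0833, 48.8292]), array([-0.7679,  0.6137,  0.1101])) (array([ 0.0007, -0.0005, 50.0062]), array([-0.7679,  0.6137,  0.1101]))
[ 0.536  -0.2059  0.03  ] [ 0.7315 -0.2112  0.1   ]
```

```bash
python3 -m creep '[[[0,0,0],[-0.036,0.028,0],100],[[0,0,0],[-0.036,0.028,0],100],[[0,0,0],[-0.036,0.028,0],100],[[0,0,0],[-0.036,0.028,0],100],[[0,0,0],[-0.036,0.028,0],100],[[0,0,0],[-0.036,0.028,0],100],[[0,0,0],[-0.036,0.028,0],100],[[0,0,0],[-0.036,0.028,0],100],[[0,0,0],[-0.036,0.028,0],100],[[0,0,0],[-0.036,0.028,0],100]]'
python3 -c "
from h import *
s=r.sense();print(s['qpos'],s['tcp_pos'],s['tcp_rot']);print(delta(foot+u*.068+leanR(30)[:,2]*.019+zz*.1,leanR(0)))"
```

```text
t: 1.95
tcp_pos: [0.3261, 0.0896, 0.219]
tcp_rot: [[0.317, 0.948, 0.001], [0.948, -0.317, 0.0], [0.001, 0.001, -1.0]]
force: [2.5, 0.7, -0.1]
width: 0.0926
[ 7.46195894e+00 -3.29732539e+00  1.22422281e+02 -8.60722627e-05
  6.08041472e+01 -6.40563938e+01] [0.32607517 0.08960517 0.21899836] [[ 3.16999852e-01  9.48424793e-01  1.22708489e-03]
 [ 9.48425433e-01 -3.17000272e-01  1.59397434e-04]
 [ 5.40162723e-04  1.11326956e-03 -9.99999234e-01]]
(array([ 4.61732756e-02, -5.68000767e-02,  5.00183881e+01]), array([-0.40642395,  0.33262352,  0.11060369]))
```

```bash
python3 -m creep '[[[0,0,0],[-0.038,0.031,0],100],[[0,0,0],[-0.038,0.031,0],100],[[0,0,0],[-0.038,0.031,0],100],[[0,0,0],[-0.038,0.031,0],100],[[0,0,0],[-0.038,0.031,0],100],[[0,0,0],[-0.038,0.031,0],100],[[0,0,0],[-0.038,0.031,0],100],[[0,0,0],[-0.038,0.031,0],100],[[0,0,0],[-0.038,0.031,0],100],[[0,0,0],[-0.038,0.031,0],100]]'
python3 -m creep '[[[0,0,8.5],[0,0,0],100],[[0,0,8.5],[0,0,0],100],[[0,0,8.5],[0,0,0],100],[[0,0,8.5],[0,0,0],100],[[0,0,8],[0,0,0],100],[[0,0,8],[0,0,0],100]]'
python3 -c "
from h import *
s=r.sense();print(s['qpos'],s['tcp_pos'],s['tcp_rot']);print(delta(foot+u*.068+leanR(30)[:,2]*.019+zz*.1,leanR(30)))"
```

```text
t: 2.95
tcp_pos: [0.4996, -0.3694, 0.2186]
tcp_rot: [[0.318, 0.948, 0.0], [0.948, -0.318, 0.0], [0.0, 0.0, -1.0]]
force: [-0.0, 0.7, 0.3]
width: 0.0929
t: 3.55
tcp_pos: [0.4992, -0.3674, 0.2186]
tcp_rot: [[0.933, 0.361, -0.0], [0.361, -0.933, 0.0], [-0.0, -0.0, -1.0]]
force: [0.4, -0.8, 0.6]
width: 0.093
[-4.06511116e+01  2.73858960e+01  8.36697996e+01 -4.30930866e-04
  6.89524703e+01 -6.18229776e+01] [ 0.49920411 -0.36735548  0.21855738] [[ 9.32500278e-01  3.61169239e-01 -1.12703260e-04]
 [ 3.61169249e-01 -9.32500277e-01  8.75209505e-05]
 [-7.34859464e-05 -1.22318262e-04 -9.99999990e-01]]
(array([29.99289696, -0.08177013, -0.32154695]), array([0.00047318, 0.03657566, 0.11000736]))
```

```bash
python3 -m creep '[[[7.5,0,0],[0,0,0],100],[[7.5,0,0],[0,0,0],100],[[7.5,0,0],[0,0,0],100],[[7.5,0,0],[0,0,0],100],[[0,0,0],[0,0,0],100]]'
python3 -c "
from h import *
s=r.sense();print(s['qpos'],s['tcp_pos'],s['tcp_rot']);print(delta(foot+u*.068+leanR(30)[:,2]*.019+zz*.1,leanR(30)))
R=s['tcp_rot'];q=np.radians(s['qpos'])
Ry=lambda a:Ro.from_euler('y',a).as_matrix();Rz=lambda a:Ro.from_euler('z',a).as_matrix()
for sg in(1,-1):
  for k in(1,-1): print(sg,k,Rz(q[0])@Ry(q[1]+q[2])@Rz(sg*q[3])@Ry(q[4])@Rz(k*q[5])-R)
"
```

```text
t: 4.05
tcp_pos: [0.4987, -0.3684, 0.2157]
tcp_rot: [[0.931, 0.314, -0.186], [0.365, -0.804, 0.47], [-0.002, -0.505, -0.863]]
force: [0.1, -0.7, -0.1]
width: 0.0929
[-45.7809781   42.91161005  63.15958829  11.46940521 102.06380586
 -67.57972826] [ 0.49869745 -0.36841561  0.21574238] [[ 0.93098968  0.31426503 -0.1857302 ]
 [ 0.36504159 -0.80382669  0.46968851]
 [-0.00168822 -0.5050744  -0.86307415]]
(array([-0.33641501,  0.03848576, -0.12626889]), array([0.00135278, 0.08500652, 0.07445474]))
1 1 [[-1.86197936e+00 -6.28530052e-01 -1.66533454e-16]
 [-7.30083186e-01  1.60765337e+00  1.11022302e-16]
 [ 3.37644369e-03  1.01014881e+00  0.00000000e+00]]
1 -1 [[-4.92450641e-01  5.65045956e-01 -1.66533454e-16]
 [ 4.60606405e-01  4.91259751e-01  1.11022302e-16]
 [ 3.56637365e-01  1.45749886e-01  0.00000000e+00]]
-1 1 [[-1.76828455 -0.60274765 -0.27872117]
 [-0.78091225  1.69133086 -0.27122459]
 [ 0.35663737  0.86439892  0.        ]]
-1 -1 [[-5.40706899e-01  4.80696780e-01 -2.78721170e-01]
 [ 5.55651896e-01  4.67767801e-01 -2.71224594e-01]
 [ 3.37644369e-03 -1.11022302e-16  0.00000000e+00]]
```

```bash
cat > fk.py <<'E'
from h import *
from scipy.optimize import least_squares
Ry=lambda a:Ro.from_euler('y',a).as_matrix();Rz=lambda a:Ro.from_euler('z',a).as_matrix()
S=[([66.6574,20.1238,94.6776,-0.0014,65.266,-4.8476],[0.1743,0.5213,0.2181]),
([7.46195894,-3.29732539,122.422281,0,60.8041472,-64.0563938],[0.32607517,0.08960517,0.21899836]),
([-40.6511116,27.3858960,83.6697996,0,68.9524703,-61.8229776],[0.49920411,-0.36735548,0.21855738]),
([-45.7809781,42.91161005,63.15958829,11.46940521,102.06380586,-67.57972826],[0.49869745,-0.36841561,0.21574238])]
def fk(q,P):
    a1,d1,L2,a3,L3,dy,dw,Lt=P
    q=np.radians(q);A=Rz(q[0]);B=A@Ry(q[1]);C=A@Ry(q[1]+q[2]);D=C@Rz(q[3]);E=D@Ry(q[4])
    return A@[a1,dy,d1]+B@[0,0,L2]+C@[a3,0,L3]+D@[0,dw,0]+E@[0,0,Lt], E@Rz(q[5]+np.pi)
P0=[0,.2,.45,0,.45,.02,.02,.3]
def fit(S):
    return least_squares(lambda P:np.r_[np.concatenate([(fk(q,P)[0]-p)*1000 for q,p in S]),(np.array(P)-P0)*.02],P0)
LO=np.array([-157.81,-45,.68,-89.99,4.06,-164.3]);HI=np.array([157.81,120.19,151.7,269.99,180,164.3])
def ik(p,R,q0,P):
    f=lambda q:np.r_[(fk(q,P)[0]-p)*1000,Ro.from_matrix(fk(q,P)[1].T@R).as_rotvec()*500]
    s=least_squares(f,np.clip(q0,LO+.1,HI-.1),bounds=(LO,HI),x_scale=50);return s.x,np.abs(s.fun).max()
E
python3 -c "
from fk import *
np.set_printoptions(precision=4,suppress=True)
s=fit(S);print(s.x,s.fun)
P=s.x
for draw in (.048,):
  for lean in(30,20,35):
    for flip in(0,1):
      q=np.array(S[3][0])+[0,0,0,0,0,180*flip*1.0]
      print('lean',lean,flip)
      for th in list(range(0,91,15)):
        Pv=foot-u*draw-zz*.025; Rr=Ro.from_rotvec(-v*np.radians(th)).as_matrix()
        R=leanR(lean)
        g0=zz*.025+u*.068; t=g0+R[:,2]*.019
        q,e=ik(Pv+Rr@t,Rr@R@(Rz(np.pi) if flip else np.eye(3)),q,P);print(th,q,e)
"

```

```text
[-0.0001  0.258   0.4874  0.0402  0.4377  0.0464  0.0001  0.2775] [ 0.017  -0.0072  0.0024 -0.0009  0.0079 -0.0011  0.0058  0.0077 -0.0012
  0.0009  0.0004 -0.     -0.      0.0012  0.0007  0.0008 -0.0002  0.0005
 -0.0004 -0.0004]
lean 30 0
0 [-45.2995  54.8935  71.0542  11.4687  82.163  -71.2203] 2.7755575615628914e-13
15 [-42.8863  45.9765  82.7765   7.0916  64.9993 -68.1619] 3.6233166475044076e-13
30 [-39.5762  38.4575  94.0849   0.      47.4577 -61.0762] 1.091299400136484e-11
45 [-35.2296  33.1039 104.6104 -16.1657  30.6622 -43.6331] 2.220446049250313e-13
60 [-29.813   30.9477 113.8282 -59.9676  21.1616   2.9461] 2.7755575615628914e-13
75 [-22.1709  31.3004 117.5831 -89.99    31.024   38.3208] 19.509925805014074
90 [-10.3327  34.587  116.3061 -89.99    48.9048  48.7719] 63.227807512630115
lean 30 1
0 [-45.2995  54.8935  71.0542  11.4687  82.163  108.7797] 2.7755575615628914e-13
15 [-42.8863  45.9765  82.7765   7.0916  64.9993 111.8381] 2.220446049250313e-13
30 [-39.5762  38.4575  94.0849   0.      47.4577 118.9238] 1.3890341533982481e-11
45 [-35.2296  33.1039 104.6104 -16.1657  30
[... 1846 characters left out ...]
.502  -89.99    26.4178  36.5968] 5.540572463536956
90 [-13.822   32.8717 117.1962 -89.99    42.9213  45.4761] 47.96715929229174
lean 35 1
0 [-45.8745  57.4347  67.5099  12.7558  87.9818 108.3936] 1.715294573045867e-11
15 [-43.6632  48.1369  79.4196   8.743   70.9299 110.6292] 2.4581567227854527e-13
30 [-40.5871  40.0788  90.9824   2.9133  53.3951 116.0845] 2.2155024081260408e-12
45 [-36.4911  33.9636 101.8631  -9.0076  36.007  128.9234] 4.944788255363909e-13
60 [-31.2931  30.7666 111.5894 -41.6825  22.5998 163.9535] 3.6264540416897675e-13
75 [-32.5075  25.3062 112.9135 -47.3055  21.671  164.3   ] 81.23054424487536
90 [-33.8751  18.6455 115.1461 -52.8286  20.5434 164.3   ] 159.05625306496634
```

```bash
cat >> fk.py <<'E'
P=fit(S).x
E
python3 -c "
from fk import *
np.set_printoptions(precision=1,suppress=True)
draw=.048
for lean in(30,20,10):
  for b in(15,25,35,45,55,65):
      q=np.array(S[3][0]); Q=[]
      F=foot-u*draw; B=Ro.from_rotvec(zz*np.radians(b)).as_matrix(); e=0
      for th in range(0,91,6):
        Rr=Ro.from_rotvec(-v*np.radians(th)).as_matrix(); R=leanR(lean)
        t=zz*.025+u*.068+R[:,2]*.019
        q,ee=ik(F-zz*.025+B@Rr@t,B@Rr@R,q,P);Q.append(q);e=max(e,ee)
      Q=np.array(Q);print(lean,b,'err %.2f'%e,'q4',Q[:,3].min(),Q[:,3].max(),'q5min',Q[:,4].min(),'q6',Q[:,5].min(),Q[:,5].max(),'rate',np.abs(np.diff(Q,axis=0)).max()/6)
"

```

```text
30 15 err 105.48 q4 -89.98999999999998 5.988565026533113 q5min 11.402720378016673 q6 -80.02146886830721 30.248807261948375 rate 5.751799134665199
30 25 err 139.16 q4 -89.98999999999998 2.3026289725688738 q5min 5.206610849854668 q6 -86.13761188911639 12.946207178465066 rate 7.14046540828143
30 35 err 150.53 q4 -1.3979671823772024 71.1476462263943 q5min 4.0600000000000005 q6 -164.29999999999998 -92.3524314295209 rate 5.641602132564046
30 45 err 154.69 q4 -5.091808222398286 66.88825745877455 q5min 4.060000000272519 q6 -164.29999999999998 -98.56727565562073 rate 5.772007584409276
30 55 err 168.94 q4 -8.758654038402346 59.990116259073844 q5min 12.354744852724817 q6 -164.29999999999998 -104.68454674700061 rate 2.9593234874577
30 65 err 185.38 q4 -12.389917967479258 53.91472554262587 q5min 20.72905706953098 q6 -164.29999999999998 -110.61900954249012 rate 2.9269249190564133
20 15 err 118.57 q4 -89.98999999999998 4.5088409140716985 q5min 11.449708230665342 q6 -79.37071136482393 40.92018680224585 rate 7.499855059402935
20 25 err 181.38 q4 -89.98999999999998 1.7297685926756279 q5min 4.560198824
[... 845 characters left out ...]
98 1.0308630021160492 q5min 4.166063568951014 q6 -85.4040477807527 85.52926035418882 rate 11.001516773940962
10 35 err 242.38 q4 -0.6249377705628251 72.3914769860017 q5min 4.0600000000000005 q6 -164.29999999999998 -92.79096162593287 rate 8.455392781267337
10 45 err 246.01 q4 -2.275044668156817 69.90427386173225 q5min 4.0600000000000005 q6 -164.29999999999998 -100.19148188326339 rate 4.779200444804044
10 55 err 254.77 q4 -3.913750919791184 66.55299872815883 q5min 8.245739159296152 q6 -164.29999999999998 -107.61140641724239 rate 3.4327472933544243
10 65 err 269.02 q4 -5.5351137703609234 62.47584192092412 q5min 18.38278669717022 q6 -164.29999999999998 -115.05948818110369 rate 2.4300268009754027
```

```bash
python3 -c "
from fk import *
np.set_printoptions(precision=1,suppress=True)
draw=.048
for lean in(30,38):
  for b in(0,35,45,55,65,75,85):
      q=np.array(S[3][0])+[0,0,0,0,0,180]; Q=[]
      F=foot-u*draw; B=Ro.from_rotvec(zz*np.radians(b)).as_matrix(); e=0
      for th in range(0,91,6):
        Rr=Ro.from_rotvec(-v*np.radians(th)).as_matrix(); R=leanR(lean)
        t=zz*.025+u*.068+R[:,2]*.019
        q,ee=ik(F-zz*.025+B@Rr@t,B@Rr@R@Rz(np.pi),q,P);Q.append(q);e=max(e,ee)
      Q=np.array(Q);print(lean,b,'err %.2f'%e,'q4',Q[:,3].min(),Q[:,3].max(),'q5min',Q[:,4].min(),'q6',Q[:,5].min(),Q[:,5].max(),'rate',np.abs(np.diff(Q,axis=0)).max()/6)
"

```

```text
30 0 err 182.07 q4 -54.89415994701978 11.468683339317977 q5min 20.04633128315892 q6 108.77970880307662 164.29999999999998 rate 2.8415106939539876
30 35 err 0.23 q4 -1.3979671823772166 172.8036483384922 q5min 4.0600000000000005 q6 -89.18606593563229 87.64756857047907 rate 20.141218217628943
30 45 err 0.00 q4 -5.09180822239828 153.8233728377368 q5min 9.622547097065423 q6 -86.77855984936117 81.43272434437924 rate 9.111891600246665
30 55 err 0.00 q4 -8.758654038402351 135.28853587834047 q5min 15.982046554190289 q6 -83.02426500948279 75.31545325299935 rate 5.5728632137551735
30 65 err 0.00 q4 -12.38991796747926 117.63263736620534 q5min 22.362410034698705 q6 -77.75229209133856 69.38099045750988 rate 3.8840244418911927
30 75 err 0.00 q4 -15.996221984210946 101.53792603659099 q5min 28.65184782768846 q6 -71.86328707456084 63.6951255178605 rate 3.0116333251654566
30 85 err 0.00 q4 -19.61117571421306 87.56335450644742 q5min 34.002634806915 q6 -66.44928678072876 58.30312973611957 rate 2.397731004097404
38 0 err 144.99 q4 -51.591604211595644 13.519381005906414 q5min 20.80637032791003 q6 108.26232
[... 215 characters left out ...]
-6.070626073491132 151.32000848006243 q5min 10.648417197405601 q6 -81.87801563846011 81.51057560057465 rate 9.54821980902915
38 55 err 0.00 q4 -10.410388574998985 131.30202778622896 q5min 16.513433014306557 q6 -75.61618792811399 75.52674536699723 rate 5.776873389777324
38 65 err 0.00 q4 -14.660354718248646 112.68906195577665 q5min 22.595093027472622 q6 -69.14684330302862 69.84870437411911 rate 4.0123580344282
38 75 err 0.00 q4 -18.830850279748436 96.27121458369771 q5min 28.671057245748678 q6 -63.267693558746046 64.5743798255988 rate 2.9832866271217178
38 85 err 0.00 q4 -22.97310154812176 82.44452466122193 q5min 34.42477001038644 q6 -58.656258010592225 59.76609400625071 rate 2.406604485830218
```

```bash
python3 -m creep '[[[0,0,8.5],[0,0,0],100],[[0,0,8.5],[0,0,0],100],[[0,0,8.5],[0,0,0],100],[[0,0,8.5],[0,0,0],100],[[0,0,8.5],[0,0,0],100],[[0,0,8.5],[0,0,0],100],[[0,0,8.5],[0,0,0],100],[[0,0,8.5],[0,0,0],100],[[0,0,8.5],[0,0,0],100],[[0,0,8.5],[0,0,0],100],[[0,0,8.5],[0,0,0],100],[[0,0,8.5],[0,0,0],100]]'
python3 -m creep '[[[0,0,8.5],[0,0,0],100],[[0,0,8.5],[0,0,0],100],[[0,0,8.5],[0,0,0],100],[[0,0,8.5],[0,0,0],100],[[0,0,8.5],[0,0,0],100],[[0,0,8.5],[0,0,0],100],[[0,0,8.5],[0,0,0],100],[[0,0,8.5],[0,0,0],100],[[0,0,8.5],[0,0,0],100],[[0,0,1.5],[0,0,0],100],[[0,0,0],[0,0,0],100]]'
python3 -c "
from fk import *
s=r.sense();print(s['qpos'],s['tcp_pos'])
R=leanR(30)@Rz(np.pi);p=foot+u*.068+R[:,2]*.019
np.set_printoptions(precision=4,suppress=True)
print(delta(p+zz*.06,R),delta(p,R))
pic('top','t2.png');pic('side','s2.png')
for n in('top','side'):
  print([(np.round(d['point'],1),d['score']) for d in r.landmark_of(n,'mandrel_foot')])
"
```

```text
t: 5.25
tcp_pos: [0.4994, -0.3671, 0.2192]
tcp_rot: [[0.112, -0.977, -0.182], [-0.867, -0.186, 0.461], [-0.485, 0.106, -0.868]]
force: [0.1, -0.2, -0.5]
width: 0.093
t: 6.35
tcp_pos: [0.4993, -0.3671, 0.219]
tcp_rot: [[-0.929, -0.321, -0.183], [-0.369, 0.806, 0.463], [-0.002, 0.498, -0.867]]
force: [-0.2, 0.3, -0.6]
width: 0.093
[-45.62929647  42.44317288  63.386388    11.39990037 101.82257035
 112.27097317] [ 0.49931529 -0.36712362  0.21902489]
(array([-0.1353, -0.0045,  0.1868]), array([ 0.0003, -0.1068,  0.1122])) (array([-0.1353, -0.0045,  0.1868]), array([ 0.0004, -0.1367,  0.1642]))
[(array([239.2, 311.7]), 0.56)]
[(array([179.5, 292.9]), 0.65)]
```

View pics/t2.png

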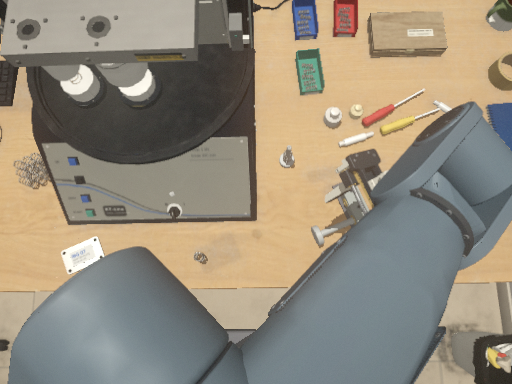

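View pics/s2.png

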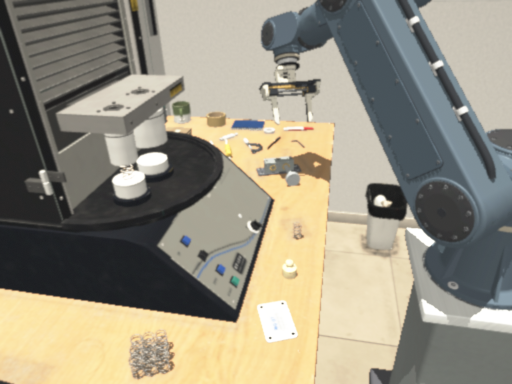

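```bash
python3 -m creep '[[[0,0,0],[0,-0.0214,0.0224],100],[[0,0,0],[0,-0.0214,0.0224],100],[[0,0,0],[0,-0.0214,0.0224],100],[[0,0,0],[0,-0.0214,0.0224],100],[[0,0,0],[0,-0.0214,0.0224],100],[[0,0,0],[0,0,0],100],[[0,0,0],[0,0,0],100]]'
python3 -c "
from fk import *
R=leanR(30)@Rz(np.pi);p=foot+u*.068+R[:,2]*.019
np.set_printoptions(precision=4,suppress=True)
print(delta(p,R))
im=pic('top','t3.png');im=pic('side','s3.png')
for n in('top','side'):print(proj(n,r.sense()['tcp_pos']),proj(n,r.sense()['tcp_pos']-.019*R[:,2]))
cv2.imwrite('pics/s3c.png',cv2.resize(im[70:200,240:340],None,fx=4.5,fy=4.5,interpolation=cv2.INTER_CUBIC))
im=cv2.imread('pics/t3.png');cv2.imwrite('pics/t3c.png',cv2.resize(im[140:260,290:410],None,fx=5,fy=5,interpolation=cv2.INTER_CUBIC))
"
```

```text
t: 7.25
tcp_pos: [0.5127, -0.4014, 0.0686]
tcp_rot: [[-0.93, -0.318, -0.183], [-0.367, 0.805, 0.465], [-0.0, 0.5, -0.866]]
force: [-0.6, 0.4, 0.7]
width: 0.0929
(array([ 0.0139, -0.0043,  0.0432]), array([-0.0002, -0.03  ,  0.052 ]))
[[225.3694 340.1099]] [[222.9157 345.2981]]
[[159.9306 289.8212]] [[154.4758 289.2384]]
```

View pics/t3c.png

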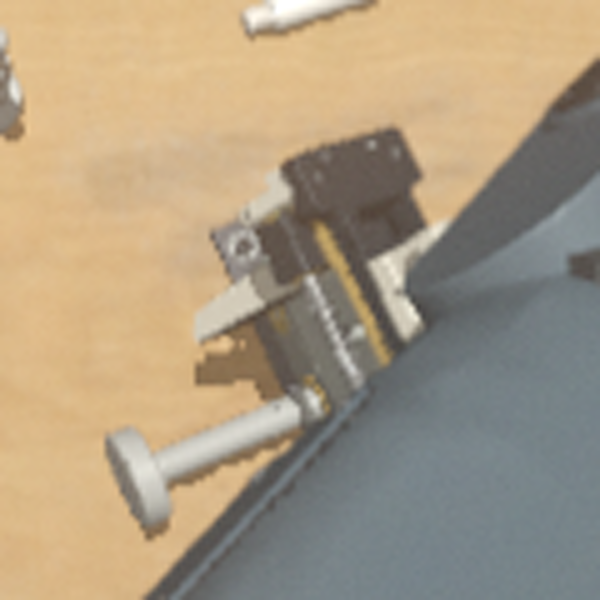

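View pics/s3c.png

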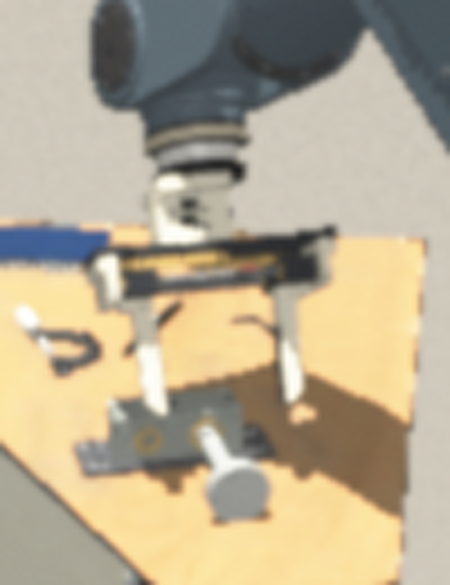

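```bash
python3 -m creep '[[[0,0,0],[0,-0.008,0.014],100],[[0,0,0],[0,-0.008,0.014],100],[[0,0,0],[0,-0.006,0.010],100],[[0,0,0],[0,-0.005,0.009],60],[[0,0,0],[0,-0.003,0.005],50],[[0,0,0],[0,0,0],40],[[0,0,0],[0,0,0],35]]' 3
python3 -m creep '[[[0,0,0],[0,0,0],25],[[0,0,0],[0,0,0],25],[[0,0,0],[0,0,0],22],[[0,0,0],[0,0,0],22]]' 3
python3 -c "
from fk import *
R=leanR(30)@Rz(np.pi);p=foot+u*.068+R[:,2]*.019
np.set_printoptions(precision=4,suppress=True)
s=r.sense();print(delta(p,R),s['force'],s['moment'],s['width'])"
```

```text
t: 8.05
tcp_pos: [0.5128, -0.4016, 0.0083]
tcp_rot: [[-0.93, -0.318, -0.183], [-0.367, 0.806, 0.465], [-0.0, 0.5, -0.866]]
force: [-0.2, 0.8, 0.7]
width: 0.0655
t: 8.45
tcp_pos: [0.5127, -0.4015, 0.0083]
tcp_rot: [[-0.93, -0.318, -0.183], [-0.367, 0.806, 0.465], [-0.0, 0.5, -0.866]]
force: [0.4, 0.4, 0.2]
width: 0.0339
(array([-0.0157,  0.0029,  0.008 ]), array([-0.0002,  0.0003, -0.0001])) [0.4161 0.3802 0.2046] [-0.1893  0.0739  0.0119] 0.03391390770937735
```

```bash
python3 -m creep '[[[0,0,0],[0,0,0],20],[[0,0,0],[0,0,0],20],[[0,0,0],[0,0,0],20],[[0,0,0],[0,0,0],20]]' 3
python3 -m creep '[[[0,0,0],[0,0,0],14],[[0,0,0],[0,0,0],14],[[0,0,0],[0,0,0],14]]' 3
python3 -c "
from fk import *
s=r.sense();R=s['tcp_rot']
for i in range(3):
  s=r.sense();print(R.T@s['force'],R.T@s['moment'],s['width'])"

```

```text
t: 8.85
tcp_pos: [0.5128, -0.4014, 0.0082]
tcp_rot: [[-0.93, -0.318, -0.183], [-0.367, 0.806, 0.465], [-0.0, 0.5, -0.866]]
force: [0.7, 0.8, 0.6]
width: 0.0187
t: 9.15
tcp_pos: [0.5134, -0.4011, 0.0086]
tcp_rot: [[-0.93, -0.318, -0.182], [-0.367, 0.806, 0.465], [-0.001, 0.5, -0.866]]
force: [4.7, 2.6, 3.2]
width: 0.0159
[-5.37922303  2.21610389 -2.43490583] [-0.25281141 -0.79042492  0.02287832] 0.015891698374783443
[-5.37922303  2.21610389 -2.43490583] [-0.25281141 -0.79042492  0.02287832] 0.015891698374783443
[-5.37922303  2.21610389 -2.43490583] [-0.25281141 -0.79042492  0.02287832] 0.015891698374783443
```

```bash
python3 -m creep '[[[0,0,0],[-0.001,0,0],14],[[0,0,0],[0,0,0],14],[[0,0,0],[0,0,0],14]]' 3
python3 -c "
from fk import *
s=r.sense();R=s['tcp_rot'];print(R.T@s['force'],R.T@s['moment'],s['width'],s['tcp_pos'])"

```

```text
t: 9.45
tcp_pos: [0.5137, -0.401, 0.0083]
tcp_rot: [[-0.93, -0.318, -0.183], [-0.367, 0.806, 0.465], [-0.0, 0.5, -0.866]]
force: [2.1, 2.3, 3.6]
width: 0.0161
[-2.77837684  3.01203097 -2.36153748] [-0.29606945 -0.42638834 -0.06028695] 0.01614683340620402 [ 0.51372533 -0.40104888  0.00830378]
```

```bash
python3 -m creep '[[[0,0,0],[-0.001,0,0],14],[[0,0,0],[0,0,0],14],[[0,0,0],[0,0,0],14]]' 10
python3 -m creep '[[[0,0,0],[0,0,0],5],[[0,0,0],[0,0,0],5],[[0,0,0],[0,0,0],5]]' 40
python3 -c "
from fk import *
s=r.sense();R=s['tcp_rot'];print(R.T@s['force'],R.T@s['moment'],s['width'],s['tcp_pos'])"

```

```text
t: 9.75
tcp_pos: [0.514, -0.401, 0.0083]
tcp_rot: [[-0.93, -0.317, -0.184], [-0.367, 0.806, 0.465], [0.001, 0.5, -0.866]]
force: [-1.1, 0.2, 5.3]
width: 0.0159
t: 10.05
tcp_pos: [0.514, -0.401, 0.0083]
tcp_rot: [[-0.93, -0.317, -0.184], [-0.367, 0.806, 0.465], [0.001, 0.5, -0.866]]
force: [-1.5, -0.2, 5.0]
width: 0.015
[ 1.45306025  2.85759337 -4.14371463] [-0.47155044  0.45992584 -0.04250914] 0.014981723975957005 [ 0.51396483 -0.40096885  0.00827084]
```

```bash
python3 -m creep '[[[0,0,0],[0,0.0003,-0.0005],5],[[0,0,0],[0,0.0017,0.001],5],[[0,0,0],[0,0.0026,0.0015],5],[[0,0,0],[0,0.0026,0.0015],5],[[0,0,0],[0,0,0],5]]'
python3 -c "
from fk import *
s=r.sense();R=s['tcp_rot'];print(R.T@s['force'],R.T@s['moment'],s['width'],s['tcp_pos'])
a=np.array([.51396,-.40097,.00827]);d=s['tcp_pos']-a;print(d@u,d@v,d@zz)"

```

```text
t: 10.55
tcp_pos: [0.5113, -0.3927, 0.0084]
tcp_rot: [[-0.93, -0.317, -0.184], [-0.367, 0.805, 0.466], [0.0, 0.501, -0.866]]
force: [-1.0, 0.5, -2.9]
width: 0.0154
[ 0.76040861 -0.66019242  2.91545473] [0.34265769 0.07231117 0.02282015] 0.015392879706190072 [ 0.51133264 -0.39267053  0.00844182]
-0.008684902881037931 0.000597220190772447 0.00017181756129362388
```

```bash
python3 -m creep '[[[0,0,0],[0,0.0026,0.0015],5],[[0,0,0],[0,0.0035,0.002],5],[[0,0,0],[0,0.0035,0.002],5],[[0,0,0],[0,0.0035,0.002],5],[[0,0,0],[0,0,0],5]]'
python3 -c "
from fk import *
s=r.sense();R=s['tcp_rot'];print(R.T@s['force'],R.T@s['moment'],s['width'],s['tcp_pos'])"
python3 -m creep '[[[0,0,0],[0,0.0026,0.0015],5],[[0,0,0],[0,0.0035,0.002],5],[[0,0,0],[0,0.0035,0.002],5],[[0,0,0],[0,0.0035,0.002],5],[[0,0,0],[0,0.0035,0.002],5],[[0,0,0],[0,0.0035,0.002],5],[[0,0,0],[0,0.0026,0.0015],5],[[0,0,0],[0,0,0],5]]'
python3 -c "
from fk import *
s=r.sense();R=s['tcp_rot'];print(R.T@s['force'],R.T@s['moment'],s['width'],s['tcp_pos'])
a=np.array([.51396,-.40097,.00827]);d=s['tcp_pos']-a;print(d@u,d@v,d@zz)
im=pic('top','t4.png');cv2.imwrite('pics/t4c.png',cv2.resize(im[140:260,290:410],None,fx=5,fy=5,interpolation=cv2.INTER_CUBIC))
im=pic('side','s4.png');cv2.imwrite('pics/s4c.png',cv2.resize(im[90:220,240:340],None,fx=4.5,fy=4.5,interpolation=cv2.INTER_CUBIC))
"
```

```text
t: 11.05
tcp_pos: [0.5058, -0.3784, 0.0087]
tcp_rot: [[-0.93, -0.317, -0.184], [-0.367, 0.805, 0.466], [0.0, 0.501, -0.865]]
force: [-0.4, 1.4, -3.6]
width: 0.0151
[-0.11831683 -0.52808475  3.91081198] [0.33133192 0.04399594 0.07189122] 0.015115069774357915 [ 0.50578255 -0.37838496  0.0086726 ]
t: 11.85
tcp_pos: [0.4963, -0.3543, 0.0088]
tcp_rot: [[-0.93, -0.317, -0.184], [-0.367, 0.805, 0.466], [0.0, 0.501, -0.866]]
force: [-0.5, 0.3, -3.8]
width: 0.0148
[ 0.36420313 -1.45107105  3.49506369] [0.35441855 0.02256022 0.06765009] 0.01484433637569147 [ 0.49626732 -0.35427816  0.00880271]
-0.04992729633401669 0.000651039548770995 0.0005327094285680345
```

View pics/t4c.png

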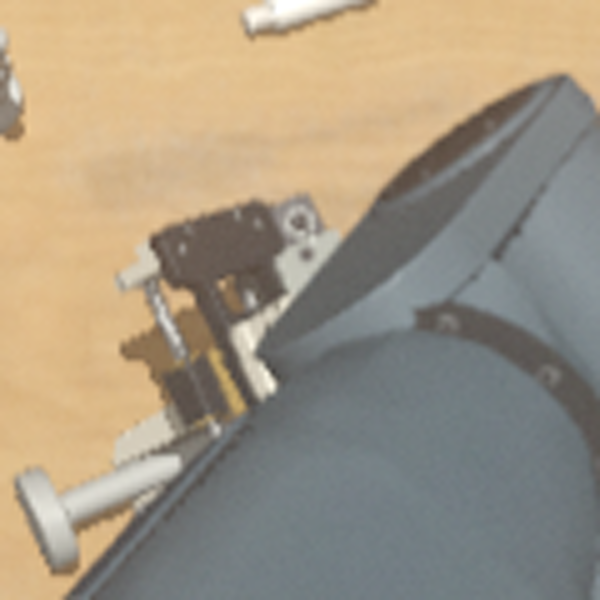

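View pics/s4c.png

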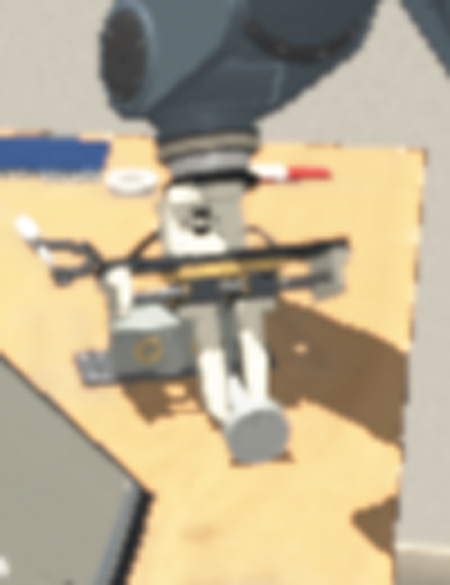

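```bash
python3 -m creep '[[[0,0,0],[0,-0.0003,0.0005],5],[[0,0,0],[0,0,0],5],[[0,0,0],[0,0,0],5]]' 50
python3 -c "
from fk import *
s=r.sense();R=s['tcp_rot'];print(s['force'],R.T@s['moment'],s['width'],s['tcp_pos'])"
python3 -m creep '[[[0,0,0],[0,-0.0003,0.0005],5],[[0,0,0],[0,0,0],5],[[0,0,0],[0,0,0],5]]'
python3 -c "
from fk import *
s=r.sense();R=s['tcp_rot'];print(s['force'],R.T@s['moment'],s['width'],s['tcp_pos'])
for n in('top','side'):
  r.read_camera(n);print([(np.round(d['point'],1),d['score'],onz(n,d['point'],.025)) for d in r.landmark_of(n,'mandrel_foot')])
R=leanR(30)@Rz(np.pi);print(s['tcp_pos']-.019*R[:,2]-u*.068)
"
```

```text
t: 12.25
tcp_pos: [0.4964, -0.3548, 0.0082]
tcp_rot: [[-0.93, -0.317, -0.184], [-0.367, 0.806, 0.466], [0.0, 0.5, -0.866]]
force: [-0.1, 1.5, -2.5]
width: 0.0148
[-0.0829425   1.46881148 -2.5357112 ] [0.20250374 0.05284131 0.02864928] 0.01479354620489265 [ 0.49637633 -0.35478325  0.00816039]
t: 12.55
tcp_pos: [0.4965, -0.355, 0.0077]
tcp_rot: [[-0.93, -0.317, -0.183], [-0.367, 0.806, 0.465], [0.0, 0.5, -0.866]]
force: [-0.4, 0.6, -1.8]
width: 0.0148
[-0.38927611  0.56643871 -1.76404557] [0.01219032 0.15387906 0.01245392] 0.014803692150133116 [ 0.49647578 -0.35495344  0.00773178]
[(array([243.7, 293.5]), 0.83, array([ 0.47601256, -0.29424088,  0.025     ]))]
[(array([166.2, 286.4]), 0.57, array([ 0.52968038, -0.44178741,  0.025     ])), (array([186.2, 295.8]), 0.46, array([ 0.4799339, -0.3004293,  0.025    ]))]
[ 0.47503545 -0.30052401  0.02418626]
```

```bash
cat > plan.py <<'E'
from fk import *
np.set_printoptions(precision=5,suppress=True)
s=r.sense();p0=s['tcp_pos'];R0=s['tcp_rot']
F=np.array([.4755,-.299,0]);B=Rz(np.radians(66))[:2,:2]
d=np.linalg.solve(B-np.eye(2),[0.0,-.025]);C=F.copy();C[:2]-=d
print("C",C)
step=Rz(np.radians(3))
print("turn",R0.T@zz*3,"shift",R0.T@((step-np.eye(3))@(p0-C)))
q=s['qpos']
for k in range(0,23,2):
    M=Rz(np.radians(3*k));q,e=ik(C+M@(p0-C),M@R0,q,P);
    if k%6==0:print(k,q,e)
M=Rz(np.radians(66));p1=C+M@(p0-C);R1=M@R0;u1=M@u;v1=M@v;F1=C+M@(F-C);Pv=F1;print("foot",F1,"u1",u1)
Q=[]
for th in range(0,91,5):
    T=Ro.from_rotvec(-v1*np.radians(th)).as_matrix();q,e=ik(Pv+T@(p1-Pv),T@R1,q,P);Q.append(q);print(th,q,e)
E
python3 plan.py
```

```text
C [ 0.49475 -0.3115   0.     ]
turn [-0.00004  1.4997  -2.59825] shift [-0.00217 -0.0006  -0.00035]
0 [-45.13498  54.93959  71.09135  11.54415  82.04984 108.88803] 1.1102230246251565e-13
6 [-41.05875  57.14299  66.24196   4.71017  86.28436  97.88207] 3.6664936230236906e-13
12 [-36.82433  58.16705  63.99795  -2.16527  87.75913  86.33035] 1.1102230246251565e-13
18 [-32.60626  57.85491  64.67869  -8.96016  86.26136  74.77027] 2.2730337030047239e-13
foot [ 0.4755 -0.324   0.    ] u1 [ 0.99905 -0.04362  0.     ]
0 [-29.88821  56.92042  66.72487 -13.38126  83.66369  67.33006] 3.825502196267185e-13
5 [-30.69599  53.71931  70.94493 -11.78307  77.9217   66.57649] 3.851086116668512e-12
10 [-31.60205  50.63327  75.12686 -10.06551  72.13522  65.49558] 5.581184681934469e-12
15 [-32.61227  47.68015  79.26299  -8.15136  66.31417  64.02718] 9.745585555341795e-12
20 [-33.73269  44.88023  83.3448   -5.93897  60.47395  62.08161] 1.9158286068687858e-11
25 [-34.96928  42.25659  87.36267  -3.28828  54.63939  59.52628] 1.4793514260399508e-13
30 [-36.32764  39.83551  91.30563   0.00108  48.85149  56.16431] 
[... 370 characters left out ...]
-13
55 [-45.04985  31.94712 109.37234  41.4822   25.5622   11.65995] 1.605878149589983e-13
60 [-47.16398  31.49855 112.51205  57.83639  24.5335   -5.91138] 2.3592239273284576e-13
65 [-49.37694  31.53108 115.42882  74.28254  25.78125 -23.82357] 3.95516952522712e-13
70 [-51.66769  32.08582 118.0876   88.08353  29.12061 -39.36552] 3.8163916471489756e-13
75 [-54.00786  33.1947  120.45057  98.28386  34.00808 -51.60793] 2.220446049250313e-13
80 [-56.36165  34.87432 122.47761 105.3239   39.90262 -61.01381] 2.0816681711721685e-13
85 [-58.68681  37.11958 124.12814 109.9736   46.40054 -68.36714] 1.519617764955683e-12
90 [-60.93623  39.89853 125.36408 112.87391  53.21637 -74.30779] 1.27675647831893e-12
```

```bash
python3 -m creep '[[[0,0.75,-1.3],[-0.0011,-0.0003,-0.00017],5],[[0,1.5,-2.598],[-0.0022,-0.0006,-0.00035],5],[[0,1.5,-2.598],[-0.0022,-0.0006,-0.00035],5],[[0,1.5,-2.598],[-0.0022,-0.0006,-0.00035],5],[[0,0,0],[0,0,0],5]]'
python3 -c "
from fk import *
s=r.sense();R=s['tcp_rot'];print(s['force'],R.T@s['moment'],s['width'],s['tcp_pos'])"
```

```text
t: 13.25
tcp_pos: [0.505, -0.3535, 0.0076]
tcp_rot: [[-0.846, -0.461, -0.266], [-0.533, 0.733, 0.423], [0.0, 0.5, -0.866]]
force: [-1.4, 0.7, -2.4]
width: 0.0147
[-1.41646275  0.66868018 -2.41000723] [0.05652241 0.15827853 0.09060091] 0.01469359117519161 [ 0.50503922 -0.35345829  0.00761923]
```

```bash
python3 -m creep '[[[0,1.5,-2.598],[-0.0022,-0.0006,-0.00035],5],[[0,1.5,-2.598],[-0.0022,-0.0006,-0.00035],5],[[0,1.5,-2.598],[-0.0022,-0.0006,-0.00035],5],[[0,1.5,-2.598],[-0.0022,-0.0006,-0.00035],5],[[0,1.5,-2.598],[-0.0022,-0.0006,-0.00035],5],[[0,1.5,-2.598],[-0.0022,-0.0006,-0.00035],5],[[0,1.5,-2.598],[-0.0022,-0.0006,-0.00035],5],[[0,1.5,-2.598],[-0.0022,-0.0006,-0.00035],5],[[0,1.5,-2.598],[-0.0022,-0.0006,-0.00035],5]]'
python3 -m creep '[[[0,1.5,-2.598],[-0.0022,-0.0006,-0.00035],5],[[0,1.5,-2.598],[-0.0022,-0.0006,-0.00035],5],[[0,1.5,-2.598],[-0.0022,-0.0006,-0.00035],5],[[0,1.5,-2.598],[-0.0022,-0.0006,-0.00035],5],[[0,1.5,-2.598],[-0.0022,-0.0006,-0.00035],5],[[0,1.5,-2.598],[-0.0022,-0.0006,-0.00035],5],[[0,1.5,-2.598],[-0.0022,-0.0006,-0.00035],5],[[0,1.5,-2.598],[-0.0022,-0.0006,-0.00035],5],[[0,1.5,-2.598],[-0.0022,-0.0006,-0.00035],5],[[0,0.75,-1.3],[-0.0011,-0.0003,-0.00017],5],[[0,0,0],[0,0,0],5]]'
python3 -c "
from fk import *
np.set_printoptions(precision=4,suppress=True)
s=r.sense();R=s['tcp_rot'];print(s['force'],R.T@s['moment'],s['width'],s['tcp_pos'],s['qpos'])
im=pic('top','t5.png');cv2.imwrite('pics/t5c.png',cv2.resize(im[140:260,270:390],None,fx=5,fy=5,interpolation=cv2.INTER_CUBIC))
im=pic('side','s5.png');cv2.imwrite('pics/s5c.png',cv2.resize(im[70:220,240:340],None,fx=4,fy=4,interpolation=cv2.INTER_CUBIC))
for n in('top','side'):
  print([(np.round(d['point'],1),d['score'],onz(n,d['point'],.025)) for d in r.landmark_of(n,'mandrel_foot')])
"
```

```text
t: 14.15
tcp_pos: [0.5227, -0.3445, 0.0076]
tcp_rot: [[-0.514, -0.743, -0.429], [-0.858, 0.445, 0.258], [-0.0, 0.5, -0.866]]
force: [-1.8, 1.7, -2.3]
width: 0.0146
t: 15.25
tcp_pos: [0.5355, -0.3268, 0.0077]
tcp_rot: [[-0.044, -0.865, -0.5], [-0.999, 0.038, 0.022], [-0.0, 0.5, -0.866]]
force: [-1.4, 0.0, -1.4]
width: 0.0149
[-1.356   0.0246 -1.4455] [-0.1472 -0.203   0.0036] 0.014917326878343152 [ 0.5355 -0.3268  0.0077] [-29.8225  56.9515  66.6876 -13.3484  83.7014  67.3898]
[(array([242.8, 304.7]), 0.45, array([ 0.4776, -0.3218,  0.025 ]))]
[(array([185. , 297.7]), 0.54, array([ 0.4747, -0.3095,  0.025 ])), (array([181.2, 258.6]), 0.41, array([ 0.6073, -0.3148,  0.025 ]))]
```

View pics/t5c.png

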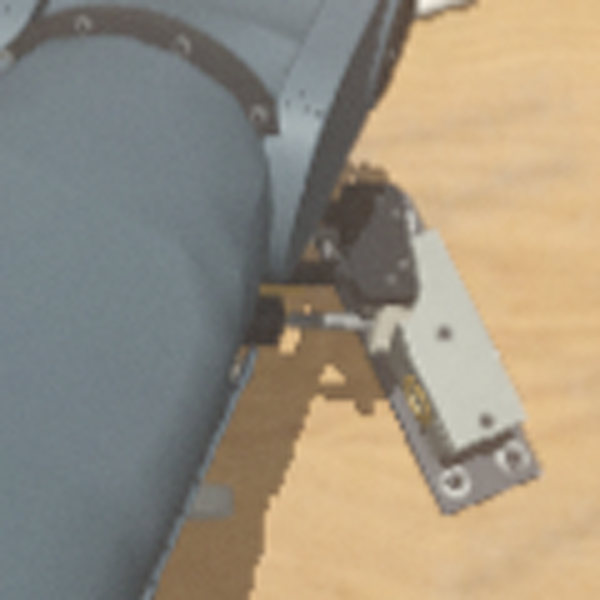

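View pics/s5c.png

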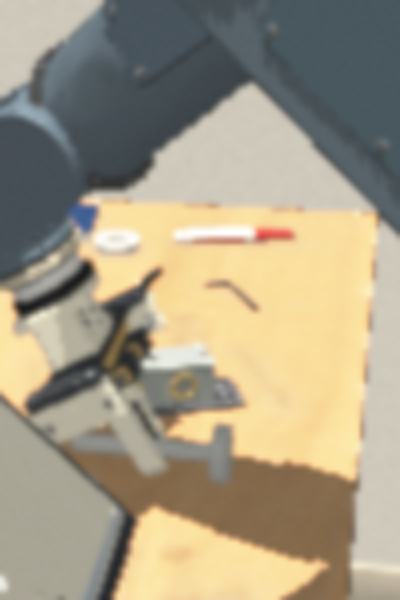

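```bash
cat > ov.py <<'E'
from fk import *
import sys
def overlay(n,src,dst,box,sc,ss,th=0):
    im=cv2.imread(src);y0,y1,x0,x1=box
    im=cv2.resize(im[y0:y1,x0:x1],None,fx=sc,fy=sc,interpolation=cv2.INTER_CUBIC)
    s=r.sense();R=s['tcp_rot'];g=s['tcp_pos']-.019*R[:,2]
    # mandrel axis in tool frame: fixed lean 30: axis = u1 when R at start; in tool: u=(0,-.866,-.5)
    ax=R@np.array([0,-.866,-.5]);w=R[:,0];n2=np.cross(ax,w)
    a=np.linspace(0,2*np.pi,90)
    for S_,c in zip(ss,[(0,0,255),(0,200,0),(255,0,0)]):
        f=g-ax*S_
        for o in(0,.014):
            X=f+ax*o+.025*(np.cos(a)[:,None]*w+np.sin(a)[:,None]*n2)
            for q in proj(n,X):cv2.circle(im,(int((q[1]-x0+.5)*sc),int((q[0]-y0+.5)*sc)),1,c,-1)
    q=proj(n,s['tcp_pos'])[0];cv2.circle(im,(int((q[1]-x0+.5)*sc),int((q[0]-y0+.5)*sc)),3,(255,0,255),-1)
    cv2.imwrite(dst,im)
E
python3 -c "
from ov import *
overlay('side','pics/s5.png','pics/o5.png',(150,200,255,310),11,(.064,.068,.072))
im=cv2.imread('pics/s5.png')[150:200,255:310];cv2.imwrite('pics/o5r.png',cv2.resize(im,None,fx=11,fy=11,interpolation=cv2.INTER_CUBIC))"
```

```text
(no output)
```

View pics/o5.png

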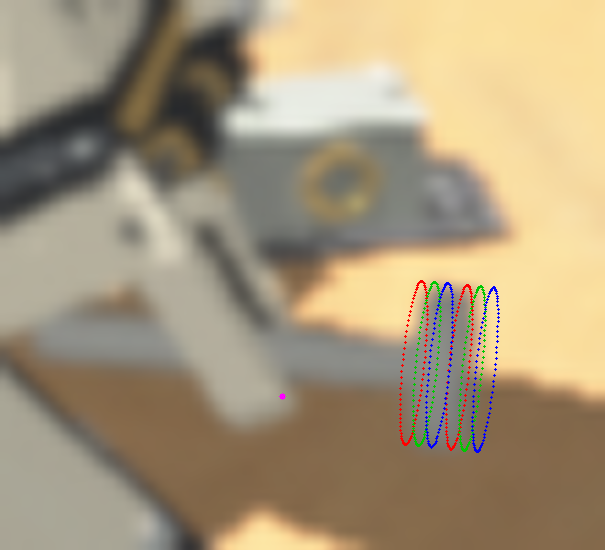

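View pics/o5r.png

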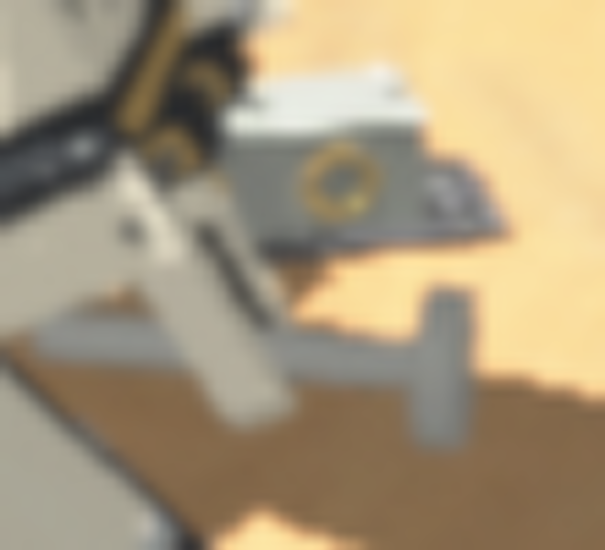

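```bash
cat > tip.py <<'E'
from fk import *
import sys
np.set_printoptions(precision=5,suppress=True)
s_=float(sys.argv[1]) if len(sys.argv)>1 else .0655
s=r.sense();R=s['tcp_rot'];p=s['tcp_pos'];ax=R@np.array([0,-.866,-.5]);g=p-.019*R[:,2]
el=np.degrees(np.arcsin(ax[2]))
w=R[:,0];nd=np.cross(ax,w); nd=nd if nd[2]<0 else -nd   # foot radial toward bench
foot_=g-ax*s_;piv=foot_+.025*nd
print("t",s['t'],"elev",el,"F",s['force'],"Mtool",R.T@s['moment'],"w",s['width'],"piv",piv,"axtilt",w[2])
for dth in(1.5,2):
    T=Ro.from_rotvec(w*np.radians(dth)).as_matrix();print(dth,"shift",R.T@((T-np.eye(3))@(p-piv)))
print("down 1mm in tool",R.T@(-zz*.001),"q",s['qpos'])
E
python3 tip.py
```

```text
t 15.45 elev 0.005047965515617844 F [-1.42421  1.82199 -2.20299] Mtool [-0.06001 -0.4163   0.08518] w 0.01504556755482212 piv [ 0.47951 -0.32456 -0.00088] axtilt -0.0003158386530472446
1.5 shift [ 0.       0.00094 -0.00115]
2 shift [ 0.       0.00126 -0.00152]
down 1mm in tool [ 0.      -0.0005   0.00087] q [-29.86278  56.96743  66.65005 -13.31442  83.72057  67.40653]
```

```bash
sed -i 's/\.025\*nd/.0241*nd/' tip.py; python3 -m creep '[[[1.5,0,0],[0,0.00092,-0.00116],5],[[1.5,0,0],[0,0.00092,-0.00116],5],[[1.5,0,0],[0,0.00092,-0.00116],5],[[1.5,0,0],[0,0.00092,-0.00116],5],[[1.5,0,0],[0,0.00092,-0.00116],5],[[1.5,0,0],[0,0.00092,-0.00116],5],[[0,0,0],[0,0,0],5]]' 60
python3 tip.py
```

```text
t: 16.15
tcp_pos: [0.5337, -0.3275, 0.0169]
tcp_rot: [[-0.045, -0.933, -0.357], [-0.999, 0.042, 0.016], [0.0, 0.357, -0.934]]
force: [-0.4, 0.6, -1.9]
width: 0.0146
t 16.15 elev 9.082618925644704 F [-0.38506  0.62218 -1.8763 ] Mtool [ 0.04555 -0.07679  0.04275] w 0.014550091857440878 piv [ 0.47962 -0.32504  0.00051] axtilt 0.00047271651252901026
1.5 shift [ 0.       0.00092 -0.00116]
2 shift [ 0.       0.00124 -0.00154]
down 1mm in tool [-0.      -0.00036  0.00093] q [-31.40456  51.26683  74.24526 -10.38506  73.25014  65.80941]
```

```bash
python3 -m creep '[[[1.5,0,0],[0,0.00091,-0.00113],5],[[1.5,0,0],[0,0.00091,-0.00113],5],[[1.5,0,0],[0,0.00091,-0.00113],5],[[1.5,0,0],[0,0.00091,-0.00113],5],[[1.5,0,0],[0,0.00091,-0.00113],5],[[1.5,0,0],[0,0.00091,-0.00113],5],[[1.5,0,0],[0,0.00091,-0.00113],5],[[1.5,0,0],[0,0.00091,-0.00113],5],[[1.5,0,0],[0,0.00091,-0.00113],5],[[1.5,0,0],[0,0.00091,-0.00113],5],[[0,0,0],[0,0,0],5]]' 60
python3 tip.py
```

```text
t: 17.25
tcp_pos: [0.5278, -0.3272, 0.0301]
tcp_rot: [[-0.044, -0.994, -0.104], [-0.999, 0.044, 0.004], [0.0, 0.104, -0.995]]
force: [1.3, 0.4, 0.0]
width: 0.0149
t 17.25 elev 24.04331958880873 F [1.27167 0.44847 0.03335] Mtool [-0.14936 -0.04405 -0.00972] w 0.014867660682743701 piv [ 0.47981 -0.32505  0.00027] axtilt 0.0004942043550703309
1.5 shift [-0.       0.00092 -0.00116]
2 shift [ 0.       0.00124 -0.00154]
down 1mm in tool [-0.      -0.0001   0.00099] q [-34.66164  42.94361  86.44749  -3.85944  55.70433  60.19103]
```

```bash
python3 -m creep '[[[1.5,0,0],[0,0.00092,-0.00116],5],[[1.5,0,0],[0,0.00092,-0.00116],5],[[1.5,0,0],[0,0.00092,-0.00116],5],[[1.5,0,0],[0,0.00092,-0.00116],5],[[1.5,0,0],[0,0.00092,-0.00116],5],[[1.5,0,0],[0,0.00092,-0.00116],5],[[1.5,0,0],[0,0.00092,-0.00116],5],[[1.5,0,0],[0,0.00092,-0.00116],5],[[1.5,0,0],[0,0.00092,-0.00116],5],[[1.5,0,0],[0,0.00092,-0.00116],5],[[0,0,0],[0,0,0],5]]' 60
python3 tip.py
```

```text
t: 18.35
tcp_pos: [0.5183, -0.3266, 0.0415]
tcp_rot: [[-0.044, -0.986, 0.159], [-0.999, 0.044, -0.007], [0.0, -0.159, -0.987]]
force: [1.9, 0.5, 3.3]
width: 0.0147
t 18.35 elev 39.13953632242264 F [1.89792 0.46203 3.30029] Mtool [ 0.05603 -0.03303  0.00992] w 0.014717313625831492 piv [ 0.47974 -0.3249   0.00026] axtilt 0.000474400477424298
1.5 shift [ 0.       0.00092 -0.00116]
2 shift [ 0.       0.00124 -0.00154]
down 1mm in tool [-0.       0.00016  0.00099] q [-39.02258  36.34103  98.11239   8.69602  38.48275  47.02987]
```

```bash
python3 -m creep '[[[1.5,0,0],[0,0.00091,-0.00119],5],[[1.5,0,0],[0,0.00091,-0.00119],5],[[1.5,0,0],[0,0.00091,-0.00119],5],[[1.5,0,0],[0,0.00091,-0.00119],5],[[1.5,0,0],[0,0.00091,-0.00119],5],[[1.5,0,0],[0,0.00091,-0.00119],5],[[1.5,0,0],[0,0.00091,-0.00119],5],[[1.5,0,0],[0,0.00091,-0.00119],5],[[1.5,0,0],[0,0.00091,-0.00119],5],[[1.5,0,0],[0,0.00091,-0.00119],5],[[0,0,0],[0,0,0],5]]' 60
python3 tip.py; python3 -c "
from ov import *
pic('side','s6.png');overlay('side','pics/s6.png','pics/o6.png',(130,200,250,310),9,(.063,.0655,.068))"
```

```text
t: 19.45
tcp_pos: [0.5064, -0.3262, 0.0506]
tcp_rot: [[-0.045, -0.912, 0.408], [-0.999, 0.04, -0.019], [0.001, -0.409, -0.913]]
force: [-0.0, 0.9, 6.2]
width: 0.0146
t 19.45 elev 54.11448855306714 F [-0.0424   0.88415  6.16768] Mtool [ 0.11672 -0.18758  0.07991] w 0.014585868398872338 piv [ 0.47977 -0.32503  0.00074] axtilt 0.0005792663412093127
1.5 shift [-0.       0.00092 -0.00116]
2 shift [ 0.       0.00124 -0.00154]
down 1mm in tool [-0.       0.00041  0.00091] q [-44.49205  32.46539 108.55068  38.92092  25.72289  14.60356]
```

View pics/o6.png

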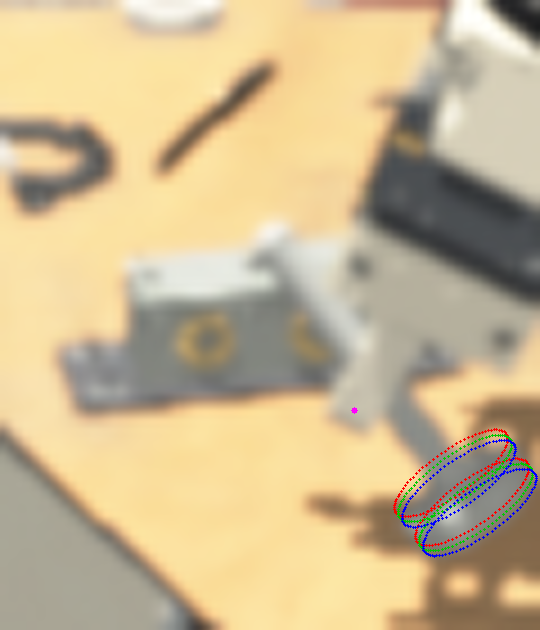

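```bash
python3 tip.py .0677
```

```text
t 19.5 elev 54.08092807489372 F [-0.06278  0.60673  6.33265] Mtool [ 0.07215 -0.15142  0.03533] w 0.014791662035267734 piv [ 0.47857 -0.32498 -0.00102] axtilt 0.0005974182094016634
1.5 shift [-0.       0.00095 -0.00121]
2 shift [ 0.       0.00128 -0.0016 ]
down 1mm in tool [-0.       0.00041  0.00091] q [-44.4715   32.47357 108.51725  38.80975  25.74523  14.72148]
```

```bash
python3 -m creep '[[[1.5,0,0],[0,0.00093,-0.00126],5],[[1.5,0,0],[0,0.00093,-0.00126],5],[[1.5,0,0],[0,0.00093,-0.00126],5],[[1.5,0,0],[0,0.00093,-0.00126],5],[[1.5,0,0],[0,0.00093,-0.00126],5],[[1.5,0,0],[0,0.00093,-0.00126],5],[[1.5,0,0],[0,0.00093,-0.00126],5],[[1.5,0,0],[0,0.00093,-0.00126],5],[[0,0,0],[0,0,0],5]]' 60
python3 tip.py .0677
```

```text
t: 20.4
tcp_pos: [0.4949, -0.3256, 0.0557]
tcp_rot: [[-0.045, -0.807, 0.589], [-0.999, 0.036, -0.026], [0.0, -0.589, -0.808]]
force: [-0.4, 0.4, 7.5]
width: 0.0149
t 20.4 elev 66.11577002238828 F [-0.37111  0.37476  7.45204] Mtool [ 0.19355 -0.15999  0.03084] w 0.014904480036813174 piv [ 0.47838 -0.32489 -0.00065] axtilt 6.929287552395431e-05
1.5 shift [ 0.       0.00095 -0.00121]
2 shift [-0.       0.00128 -0.0016 ]
down 1mm in tool [-0.       0.00059  0.00081] q [-49.64681  32.0004  115.77889  78.07343  26.18394 -27.75302]
```

```bash
python3 -m creep '[[[1.5,0,0],[0,0.00089,-0.00129],5],[[1.5,0,0],[0,0.00089,-0.00129],5],[[1.5,0,0],[0,0.00089,-0.00129],5],[[1.5,0,0],[0,0.00089,-0.00129],5],[[1.5,0,0],[0,0.00089,-0.00129],5],[[1.5,0,0],[0,0.00089,-0.00129],5],[[1.5,0,0],[0,0.00089,-0.00129],5],[[1.5,0,0],[0,0.00089,-0.00129],5],[[0,0,0],[0,0,0],5]]' 60
python3 tip.py .0677; python3 -c "
from ov import *
pic('side','s7.png');overlay('side','pics/s7.png','pics/o7.png',(130,200,250,330),8,(.0655,.0677,.070))
im=cv2.imread('pics/s7.png')[130:200,250:330];cv2.imwrite('pics/o7r.png',cv2.resize(im,None,fx=8,fy=8,interpolation=cv2.INTER_CUBIC))"
```

```text
t: 21.3
tcp_pos: [0.4825, -0.3249, 0.0581]
tcp_rot: [[-0.045, -0.668, 0.743], [-0.999, 0.03, -0.033], [-0.001, -0.744, -0.669]]
force: [-1.2, -0.5, 3.4]
width: 0.0148
t 21.3 elev 78.03036966542766 F [-1.22335 -0.47125  3.41081] Mtool [-0.00608  0.00216 -0.03728] w 0.01482047195922756 piv [ 0.47792 -0.3247  -0.00044] axtilt -0.0005200721654444188
1.5 shift [-0.       0.00095 -0.00121]
2 shift [-0.       0.00128 -0.0016 ]
down 1mm in tool [0.      0.00074 0.00067] q [-55.17875  34.52418 121.47712 103.33964  37.40706 -57.80393]
```

View pics/o7.png

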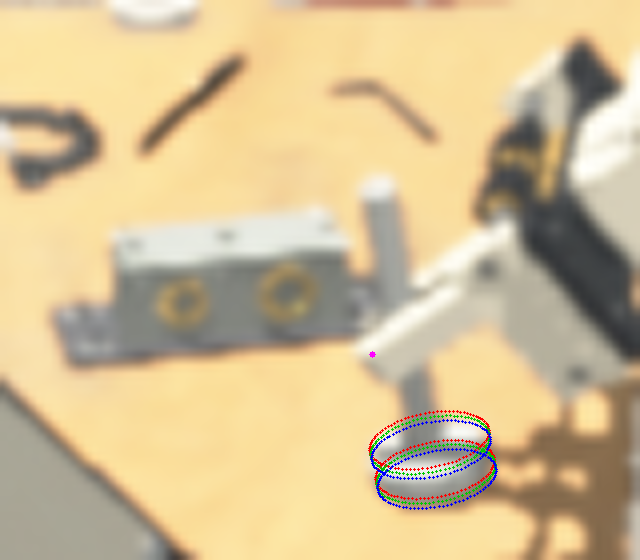

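View pics/o7r.png

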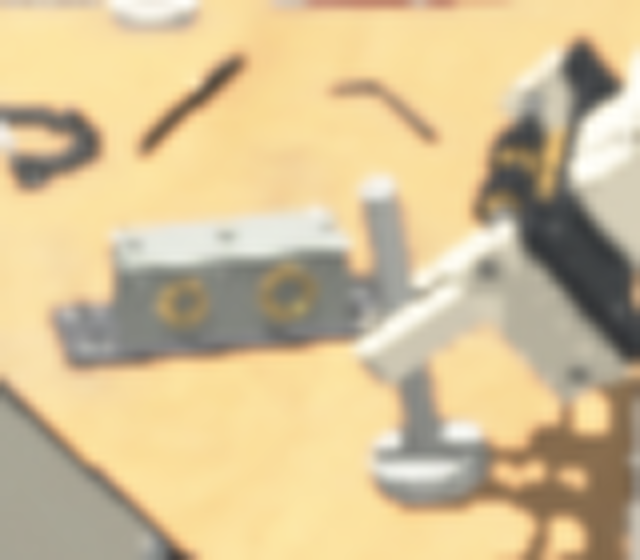

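```bash
python3 -m creep '[[[1,0,0],[0,0.00062,-0.00082],5],[[1,0,0],[0,0.00062,-0.00082],5],[[1,0,0],[0,0.00062,-0.00082],5],[[1,0,0],[0,0.00062,-0.00082],5],[[1,0,0],[0,0.00062,-0.00082],5],[[1,0,0],[0,0.00062,-0.00082],5],[[1,0,0],[0,0.00062,-0.00082],5],[[1,0,0],[0,0.00062,-0.00082],5],[[0,0,0],[0,0,0],5]]' 60
python3 tip.py .0677
```

```text
t: 22.25
tcp_pos: [0.4745, -0.3244, 0.0582]
tcp_rot: [[-0.044, -0.558, 0.829], [-0.999, 0.025, -0.036], [-0.001, -0.83, -0.558]]
force: [-0.3, -0.7, 3.4]
width: 0.0149
t 22.25 elev 86.04472334767092 F [-0.28605 -0.74574  3.41602] Mtool [-0.22115  0.2456  -0.0527 ] w 0.014916365827713328 piv [ 0.47811 -0.32456 -0.00035] axtilt -0.0006582871836542793
1.5 shift [-0.       0.00095 -0.00121]
2 shift [-0.       0.00128 -0.0016 ]
down 1mm in tool [0.      0.00083 0.00056] q [-58.84351  38.04717 124.13869 111.13043  47.7651  -69.83658]
```

```bash
python3 -m creep '[[[0.5,0,0],[0,0.00031,-0.00041],5],[[0.5,0,0],[0,0.00031,-0.00041],5],[[0.5,0,0],[0,0.00031,-0.00041],5],[[0.5,0,0],[0,0.00031,-0.00041],5],[[0,0,0],[0,0,0],5],[[0,0,0],[0,0,0],5]]' 60
python3 tip.py .0677
python3 -m creep '[[[0.5,0,0],[0,0.00031,-0.00041],5],[[0.5,0,0],[0,0.00031,-0.00041],5],[[0,0,0],[0,0,0],5],[[0,0,0],[0,0,0],5]]' 60
python3 tip.py .0677
python3 -c "
from ov import *
pic('side','s8.png');im=cv2.imread('pics/s8.png')[130:200,250:330];cv2.imwrite('pics/o8r.png',cv2.resize(im,None,fx=8,fy=8,interpolation=cv2.INTER_CUBIC))
pic('top','t8.png');im=cv2.imread('pics/t8.png')[200:280,260:360];cv2.imwrite('pics/t8r.png',cv2.resize(im,None,fx=7,fy=7,interpolation=cv2.INTER_CUBIC))"
```

```text
t: 22.85
tcp_pos: [0.4726, -0.3243, 0.0582]
tcp_rot: [[-0.044, -0.529, 0.847], [-0.999, 0.023, -0.037], [-0.0, -0.848, -0.53]]
force: [-1.2, -1.7, 1.0]
width: 0.0147
t 22.85 elev 87.96369199691756 F [-1.16581 -1.721    1.02849] Mtool [-0.47724  0.36826 -0.0531 ] w 0.014688692638505576 piv [ 0.47822 -0.32456 -0.00022] axtilt -7.921064871145286e-05
1.5 shift [ 0.       0.00095 -0.00121]
2 shift [ 0.       0.00128 -0.0016 ]
down 1mm in tool [0.      0.00085 0.00053] q [-59.6906   39.0871  124.62252 112.29964  50.3917  -72.17432]
t: 23.25
tcp_pos: [0.4716, -0.3243, 0.0582]
tcp_rot: [[-0.044, -0.514, 0.856], [-0.999, 0.023, -0.037], [-0.0, -0.857, -0.515]]
force: [-0.5, -1.9, 2.2]
width: 0.0146
t 23.25 elev 88.93978008023741 F [-0.54486 -1.86733  2.2376 ] Mtool [-0.44093  0.36048 -0.03618] w 0.014566347835518724 piv [ 0.47823 -0.32458 -0.00017] axtilt -0.00011068639156756937
1.5 shift [ 0.       0.00095 -0.00121]
2 shift [-0.       0.00128 -0.0016 ]
down 1mm in tool [0.      0.00086 0.00051] q [-60.13414  39.66207 124.84984 112.82232  51.77621 -73.30715]
```

View pics/o8r.png

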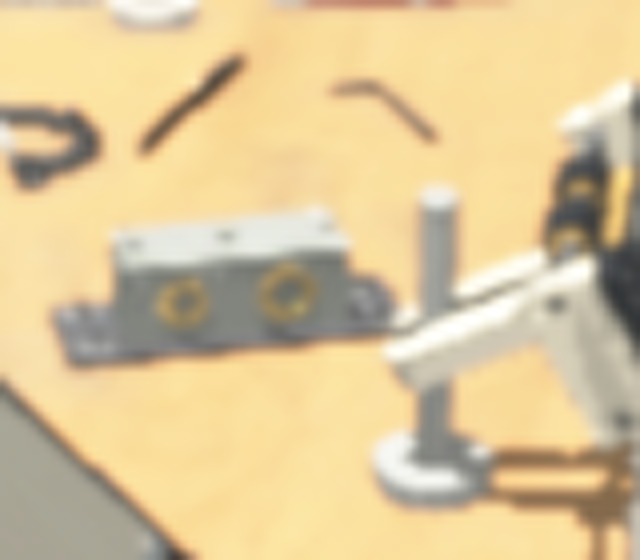

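View pics/t8r.png

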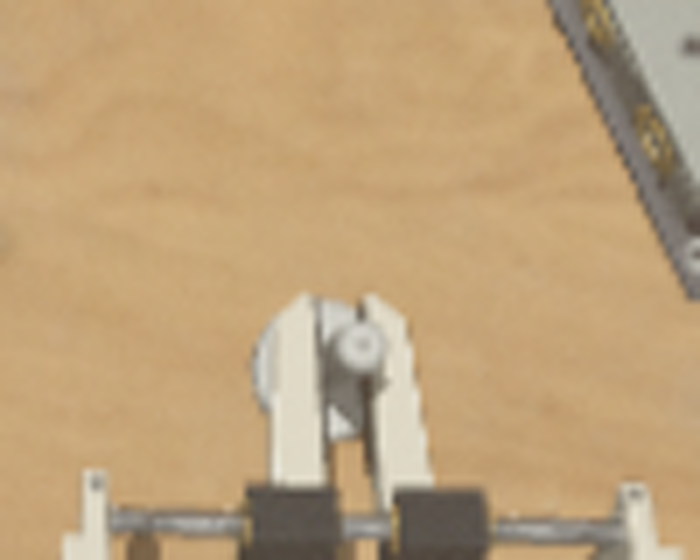

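```bash
python3 -m creep '[[[0,0,0],[0,0,0],5],[[0,0,0],[0,0,0],5]]' 20
python3 tip.py .0677|head -1
python3 -m creep '[[[0,0,0],[0,0,0],5],[[0,0,0],[0,0,0],5]]' 8
python3 tip.py .0677|head -1
python3 -m creep '[[[0,0,0],[0,0,0],5],[[0,0,0],[0,0,0],5]]' 3
python3 tip.py .0677|head -1
```

```text
t: 23.55
tcp_pos: [0.4716, -0.3243, 0.0581]
tcp_rot: [[-0.044, -0.515, 0.856], [-0.999, 0.022, -0.037], [0.0, -0.857, -0.515]]
force: [-0.3, -1.4, 1.6]
width: 0.0154
t 23.55 elev 88.92777819295344 F [-0.34118 -1.42003  1.62205] Mtool [-0.48288  0.39647 -0.0511 ] w 0.01539992429396857 piv [ 0.47823 -0.32455 -0.00018] axtilt 4.2985220267553345e-05
t: 23.75
tcp_pos: [0.4716, -0.3242, 0.0581]
tcp_rot: [[-0.044, -0.515, 0.856], [-0.999, 0.022, -0.037], [-0.0, -0.857, -0.515]]
force: [-1.3, -0.5, 1.3]
width: 0.0157
t 23.75 elev 88.93076628355956 F [-1.29381 -0.49517  1.34841] Mtool [-0.44963  0.35742 -0.04101] w 0.01570194922579296 piv [ 0.47822 -0.32451 -0.00019] axtilt -3.056791500272423e-05
t: 23.95
tcp_pos: [0.4716, -0.3242, 0.0581]
tcp_rot: [[-0.043, -0.515, 0.856], [-0.999, 0.022, -0.037], [-0.0, -0.857, -0.515]]
force: [-2.0, -1.7, 0.7]
width: 0.016
t 23.95 elev 88.92699350633134 F [-1.98488 -1.73995  0.72097] Mtool [-0.48084  0.30549 -0.02372] w 0.015983241083784416 piv [ 0.4782  -0.32446 -0.00022] axtilt -9.971644980611338e-05
```

```bash
python3 -m creep '[[[0,0,0],[0,0,0],17.5],[[0,0,0],[0,0,0],18],[[0,0,0],[0,0,0],18.5],[[0,0,0],[0,0,0],19],[[0,0,0],[0,0,0],20],[[0,0,0],[0,0,0],21]]' 3
python3 tip.py .0677|head -1
python3 -c "
from ov import *
pic('side','s9.png');im=cv2.imread('pics/s9.png')[130:200,250:330];cv2.imwrite('pics/o9r.png',cv2.resize(im,None,fx=8,fy=8,interpolation=cv2.INTER_CUBIC))
pic('top','t9.png');im=cv2.imread('pics/t9.png')[200:280,260:360];cv2.imwrite('pics/t9r.png',cv2.resize(im,None,fx=7,fy=7,interpolation=cv2.INTER_CUBIC))"
```

```text
t: 24.55
tcp_pos: [0.4716, -0.324, 0.0581]
tcp_rot: [[-0.043, -0.515, 0.856], [-0.999, 0.022, -0.037], [-0.0, -0.857, -0.515]]
force: [0.0, -0.5, -0.2]
width: 0.0191
t 24.55 elev 88.93327291247597 F [ 0.02482 -0.53312 -0.18896] Mtool [-0.53588  0.00615  0.00223] w 0.019084021422181126 piv [ 0.47826 -0.3243  -0.00021] axtilt -0.00016458800070076054
```

View pics/o9r.png

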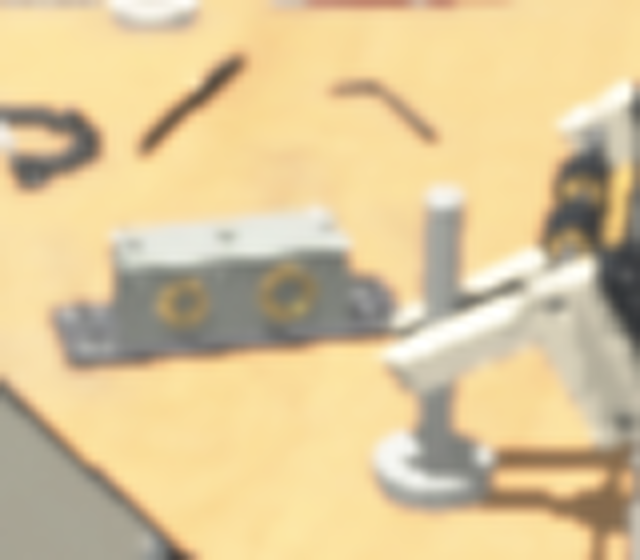

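View pics/t9r.png

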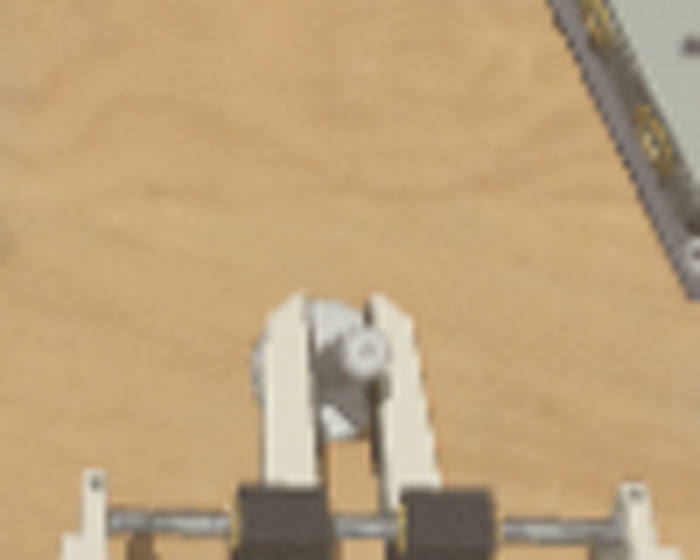

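```bash
python3 -m creep '[[[0,0,0],[0,0,0],26],[[0,0,0],[0,0,0],32],[[0,0,0],[0,0,0],40],[[0,0,0],[0,0,0],45]]' 3
python3 -c "
from fk import *
np.set_printoptions(precision=2,suppress=True)
s=r.sense();q=s['qpos']
print(s['force'],s['width'])
for k in range(0,13,2):
  q,e=ik(s['tcp_pos']-s['tcp_rot'][:,2]*.01*k,s['tcp_rot'],q,P);print(k,q,e)"
```

```text
t: 25.05
tcp_pos: [0.4716, -0.3242, 0.0582]
tcp_rot: [[-0.043, -0.515, 0.856], [-0.999, 0.022, -0.037], [0.0, -0.857, -0.515]]
force: [-0.3, 0.1, 0.4]
width: 0.0402
[-0.32  0.1   0.4 ] 0.04020351678855781
0 [-60.1   39.6  124.93 112.86  51.77 -73.34] 1.7456714891573598e-13
2 [-62.29  37.72 126.57 110.41  52.23 -72.78] 1.6653345369377348e-13
4 [-64.59  35.8  128.1  107.76  52.7  -72.07] 3.3306690738754696e-13
6 [-67.01  33.85 129.53 104.91  53.2  -71.19] 1.6653345369377348e-13
8 [-69.55  31.85 130.84 101.86  53.76 -70.14] 1.8506184798540667e-13
10 [-72.2   29.81 132.02  98.62  54.4  -68.92] 3.3306690738754696e-13
12 [-74.96  27.74 133.06  95.22  55.16 -67.55] 8.326672684688674e-14
```

```bash
python3 -m creep '[[[0,0,0],[0,0,-0.005],45],[[0,0,0],[0,0,-0.01],45],[[0,0,0],[0,0,-0.015],45],[[0,0,0],[0,0,-0.015],45],[[0,0,0],[0,0,-0.015],45],[[0,0,0],[0,0,-0.015],45],[[0,0,0],[0,0,-0.015],45],[[0,0,0],[0,0,-0.015],45],[[0,0,0],[0,0,-0.01],45],[[0,0,0],[0,0,0],45],[[0,0,0],[0,0,0],45]]' 3
python3 -c "
from h import *
np.set_printoptions(precision=4,suppress=True)
a=pic('side','s10.png');b=pic('top','t10.png')
for n in('side','top'):
  for t,z in(('mandrel_foot',0),('mandrel_tip',.134),('small_mandrel_mid',.053),('spring_a_mid',.023),('weight_mid',.021)):
    print(n,t,[(np.round(d['point'],1),d['score'],onz(n,d['point'],z)[:2]) for d in r.landmark_of(n,t)[:1]])
cv2.imwrite('pics/s10c.png',cv2.resize(a[110:260,230:340],None,fx=5,fy=4,interpolation=cv2.INTER_CUBIC))
"
```

```text
t: 26.15
tcp_pos: [0.3731, -0.3202, 0.1174]
tcp_rot: [[-0.044, -0.514, 0.856], [-0.999, 0.022, -0.038], [0.0, -0.857, -0.515]]
force: [0.0, -0.7, 0.2]
width: 0.0417
side mandrel_foot [(array([192.3, 300.8]), 0.83, array([ 0.4632, -0.3062]))]
side mandrel_tip [(array([156.5, 304.8]), 0.59, array([ 0.4549, -0.3005]))]
side small_mandrel_mid []
side spring_a_mid [(array([230.5, 295.9]), 0.44, array([ 0.4526, -0.0575]))]
side weight_mid [(array([268.9, 288.1]), 0.73, array([0.4541, 0.0988]))]
top mandrel_foot [(array([252.2, 303.6]), 0.76, array([ 0.4559, -0.3208]))]
top mandrel_tip [(array([250.4, 313.3]), 0.67, array([ 0.4532, -0.3273]))]
top small_mandrel_mid [(array([155.6, 286.9]), 0.8, array([ 0.6933, -0.2843]))]
top spring_a_mid [(array([255.1, 197.7]), 0.53, array([ 0.4534, -0.0582]))]
top weight_mid [(array([255.2, 137.7]), 0.65, array([0.4562, 0.0913]))]
```

View pics/s10c.png

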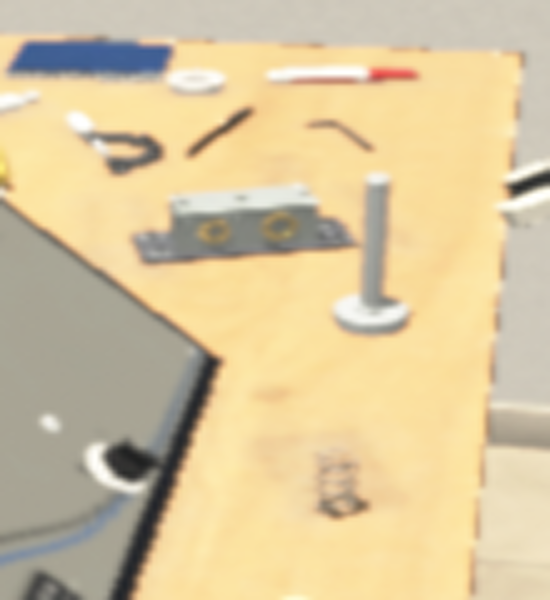

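View pics/t10.png

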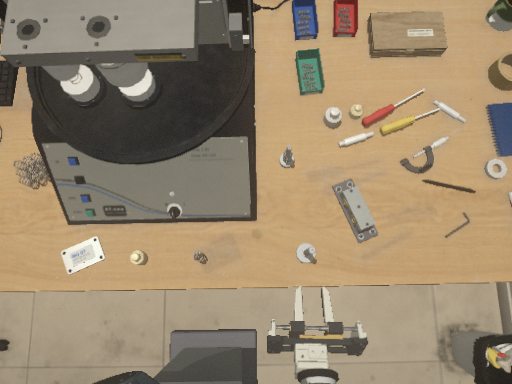

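The mandrel stands upright on the bench, with its foot at about pixel (252, 304) in the top picture. The gripper is well clear of it, and the bystanders are where they were.

```bash
python3 -c "
from h import *
print(r.sense()['t'],r.sense()['force']);print(r.sign_off())"
```

```text
26.75 [0.89817744 0.20005665 0.33007896]
the job is handed in; nothing more can be done
None
```

The mandrel is out of its block and standing upright on its foot on the bench. I let go of it and handed the job in at 26.75 s of the 51 s allowed.

- **Drawing out:** I gripped the shank and drew it about 50 mm straight out of the bush, with forces at about 4 N or less.
- **Swinging round:** Joint 4's range did not allow the tip-up in the original direction. I slid the mandrel round by about 66° on the bench, with its foot down, before raising it.
- **Tipping up:** I tipped it over the foot rim in small steps. The tool pressed down with up to 7.5 N, which showed the foot staying on the bench. I then eased the grip off in stages, opened the gripper and backed away.

**Last checks**
- Both cameras show the mandrel upright and nothing touching it. Its foot is about 0.456 to 0.463 m ahead of the robot and 0.31 to 0.32 m to its right.
- The small mandrel, spring and weight show within 4–5 mm of where they first measured, which is within the error of the camera measurements. In the side view the small mandrel was not detected, so that one rests on the top view only.

**What did not go perfectly**
- Right after the draw the grip was carrying nearly the full weight, so the foot may have been up to about 0.6 mm off the bench for a moment. I lowered it until the rim took the weight again.
- The tool stopped at about 89° of tilt, so the mandrel settled about the last 1° itself as the fingers opened.
- The moment about the jaw axis stayed at about -0.5 N m even after release. I took that as sensor offset, not contact.

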